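Turn the painted tiles and square up the row

ROBOT

A 6-joint arm with a two-finger parallel gripper is mounted at the origin on the work surface. World frame = base frame: x ahead of the robot, y to its left, z up, the work surface at z = 0. Lengths are in m, angles in rad, forces in N, time in s.
With the tool pointing down it reaches from about 0.4 to 0.825 m from the base axis. Payload 7 kg.
Tool frame: the origin (TCP) lies on the centre line of the jaws, within the pads' length; the fingertips stand 22 mm ahead of it and the grasp point (between the pads) lies 3 mm ahead of it; z points along the fingers, y is the line along which they close (so a half turn about z gives the same grasp; the last joint's range is limited). The gripper opens to 88 mm and grips with 3 to 60 N. Pads are 19 mm wide; open, the fingers measure 130 mm over their backs; the gripper's body (78 mm by 193 mm) begins 47 mm behind the grasp point.
Start: joints at [-0.945, 0.359, 0.012, 0, -1.224, -0.288], TCP at [0.224, -0.637, 0.249] pointing down, gripper open.
Joint ranges: [-3.07, 3.07], [-1.43, 2.12], [-1.02, 1.25], [-3.03, 1.67], [-3.05, -0], [-3.03, 3.03]. Speed limits (rad/s): [2.39, 2.39, 3.01, 3.14, 3.14, 3.14].

INTERFACE

Orientations are given as [roll, pitch, yaw] about the fixed x, y, z axes, in that order (R = Rz(yaw) Ry(pitch) Rx(roll)).
In Python, from station import monitor, viewer, order gives the robot as it stands. The module is installed in compiled form; this text tells all that it offers.
- The arm moves only by the tool servo_tool, never from a script. Its argument "targets" is a list of rows, each an object with "angular": the turn, a rotation vector about the tool's x, y, z in degrees, a list of three; "xyz": the shift along the tool's x, y, z in cm, a list of three; "claw": the finger opening in cm, from 0 to 8.76. A call has 1 to 20 rows; each row shifts and turns the commanded pose from where the row before left it, along the tool's axes as they then stand; what a row does not reach is not made up. A row lasts 1/10 s, in which the tool goes at most 50 mm and 8.59 degrees, less where a joint would pass 70% of its speed; a pose out of reach is approached as far as the arm can. A call is refused whole if a number of a shift passes 5 or a number of a turn 8.59, either way. A call with a gripper value outside its range is refused whole. The fingers move at their own pace and stop on an object; "force" is the grip in N (left out, the last holds). Time passes only in rows, so rows that do not move let the fingers close. It gives the time, the measured TCP pose, the force, the opening and the grip force at its end, in the units of the state.
- monitor.get_state(): the state, without advancing time (a new reading comes with each control period).
- viewer.grab_frame(name): name is "side" or "top"; returns a dict with "color" (400x640x3 uint8, blue, green, red), "fovy" (degrees; the focal length in pixels is half the picture's height over the tangent of half this angle, whatever the lens; pixels are square), "cx", "cy" (the principal point, pixels), "R" (3x3) and "t" (3): a world point X has camera coordinates R X + t. Camera axes: x right, y down, z forward; pixel columns grow to the right and rows downward; lengths in m; the calibration is good to about 2 mm. A picture is of the moment at which its call begins. There is no depth.
- order.job_done(): hands the job in; it is judged then, once.
The state is a dict: "t": time; "q": joint angles; "qd": joint speeds; "joint_efforts": joint torques, N m; "eef_pos": TCP position; "ee_rot": TCP orientation; "force": force on the tool from outside, world axes, zero at the start; "moment": the same for the moment, N m; "width": finger opening in m; "gripper_force": force on a finger pad.
Only numpy, scipy, OpenCV 4.12 (cv2) and the standard library are available. Lean on these libraries where they do the work, as an engineer would, in place of code of your own. Each camera call takes 0.05 s, during which the arm holds its last target. There are 200 camera calls.

TASK

Swing both yellow turn-buttons of the rack clear of the shelf, then with the red-handled flipper turn every tile over from the ribs onto the shelf, blue face up; the paint marks easily, so never touch a tile with the gripper or turn it with anything else. Stand the flipper back in the middle of its black mat. Then push the row squarely back against the rear fence with the straightedge, leave that lying on the shelf flush along the tiles' front edges and centred on the rack, and swing both buttons fully across in front of it to hold it there; disturb nothing else.

Things in the scene. Friction and masses are not known exactly. Their poses are not given: they have to be found in the camera images.
- rack: fixed wooden turning rack, 220 mm deep (x), 304 mm wide (y), base 6 mm thick; origin on its underside at mid width, x from the bays to the rear fence. Three bays at y = -84, 0, 84 mm, each two ribs along x (6 mm wide, centred 30 mm either side of the bay's middle, x -94 to -20 mm, tops z = 18 mm): open to the front, 12 mm free under a tile
- shelf_edge (a point): middle of the front top edge of the rack's flat shelf, axes as the rack's (at rack x = -20, z = 22 mm). The shelf runs back 135 mm from here to the fence, across the full width; its edge is a 4 mm step above the rib tops: it stops a tile lying on the ribs, and a tile can be tipped over it onto the shelf
- fence_foot (a point): middle of the foot of the rear fence's front face, where it meets the shelf (at rack x = 115, z = 22 mm); the fence runs along the rack's y over the full width and stands 14 mm above the shelf
- button_a (a joint): yellow turn-button of the rack, at its y = -142 mm end: flat arm 14 mm wide, 12 mm thick, 8 mm above the shelf, pivot (vertical axis) at rack x = 7 mm. Value in rad: 0 = arm points to rack -x, clear of shelf and row; 1.57 = arm points inwards along the row, across the place in front of it (range -0.35 to 1.65). Stiff: stays where left
- button_a_post (a point): black upright post (14 mm across, 28 mm tall) near the end of that arm, 42 mm from the pivot, for gripping or pushing; the point is at its mid height, 56 mm above the counter
- button_b (a joint): yellow turn-button of the rack, at its y = +142 mm end: flat arm 14 mm wide, 12 mm thick, 8 mm above the shelf, pivot (vertical axis) at rack x = 7 mm. Value in rad: 0 = arm points to rack -x, clear of shelf and row; 1.57 = arm points inwards along the row, across the place in front of it (range -0.35 to 1.65). Stiff: stays where left
- button_b_post (a point): black upright post (14 mm across, 28 mm tall) near the end of that arm, 42 mm from the pivot, for gripping or pushing; the point is at its mid height, 56 mm above the counter
- tileA_c (a point): Tile A: square terracotta tile 70 x 70 x 8 mm, 0.09 kg, one face painted blue, the other bare; the point is its centre, z points out of the BARE face (up at the start, down once turned), x and y along its edges; at the start it lies bare face up on the two ribs of one bay, its far edge up to 7 mm short of the shelf's step; absent in some runs
- tileB_c (a point): Tile B: square terracotta tile 70 x 70 x 8 mm, 0.09 kg, one face painted blue, the other bare; the point is its centre, z points out of the BARE face (up at the start, down once turned), x and y along its edges; at the start it lies bare face up on the two ribs of one bay, its far edge up to 7 mm short of the shelf's step; absent in some runs
- tileC_c (a point): Tile C: square terracotta tile 70 x 70 x 8 mm, 0.09 kg, one face painted blue, the other bare; the point is its centre, z points out of the BARE face (up at the start, down once turned), x and y along its edges; at the start it lies bare face up on the two ribs of one bay, its far edge up to 7 mm short of the shelf's step; absent in some runs
- mat: black rubber mat 200 x 150 mm (x, y), 3 mm thick, fixed; origin at the centre of its underside on the counter
- flipper_grip (a point): flipper, 0.16 kg: steel plate 115 x 36 x 3 mm with an upright red handle near its rear end, 30 mm along the plate by 20 mm across, top 88 mm above the plate's underside. The point is on the handle's axis, 65 mm above that underside; x points to the plate's thin front edge (93 mm ahead; rear edge 22 mm behind), y across, z up. Stands on the mat at the start
- flipper_mid (a point): the centre of the underside of the flipper's plate (same axes), 35.5 mm ahead of the handle axis
- straightedge_grip (a point): the straightedge: an aluminium bar 250 mm long (its y), 26 mm wide (x), 16 mm high, with a yellow grip on top at its middle, 100 mm long (y), 16 mm thick (x), up to 52 mm above the underside; 0.4 kg. The point is in the grip, centred, 38 mm above the underside; the same either way round. It lies on the counter at the start, long axis roughly pointing away from the robot.
- pliers_red: pliers with red handles, 170 mm long, a bystander; origin under its middle
- pliers_blue: pliers with blue handles, 170 mm long, a bystander; origin under its middle
- trowel: green garden trowel, 300 mm long, a bystander; origin under its middle
- dustpan: aluminium dustpan about 200 x 210 mm, a bystander; origin under its tray
- stopper: black rubber stopper, 60 mm across and 40 mm high, a bystander; origin under its middle
- organiser: clear plastic screw organiser 204 x 144 x 50 mm, closed, a bystander; origin under its middle
- tin: paint tin 84 mm across and 100 mm high, a bystander; origin under its middle
Things that resemble listed ones, but are neither listed nor needed, are in the scene too. What is shaped like the part that bears tileB_c but pink or purple is not meant.

How it is judged:
By the outcome, as a careful person would: the job done as asked, in the order asked, and still so for the second after the job is handed in, with the robot touching nothing.
Of tileA, tileB, tileC only 2 to 3 are there at a start; the rules pass over those that are not, and their reading is None.
At some moment in a run one of straightedge, flipper may be knocked a few centimetres aside while the robot is not near it.
It also fails if it takes over 210 s, if anything falls off the work surface, if the arm or the gripper's body presses on something with over 40 N, if the wrist force passes 120 N, or if a joint passes its speed limit or range.

## Working session

There is one attempt and no reset: what is moved stays moved. The work goes in short steps, Python scripts to look and compute and a tool call to move; the robot and the scene stay as the last step left them, time stands still between calls to the robot, and variables do not carry over. Pictures are saved under pics/ and viewed, at most 14 in all, crops included, and the job is handed in when it is done.

Besides the shell and the picture viewer there is one more tool, called after ">>>" in YAML: its name, and indented under it one key for each argument. servo_tool: Moves the arm, as the interface text tells. Its arguments: {"type":"object","properties":{"targets":{"type":"array"},"force":{"type":"number"}},"required":["targets"]}

```bash
mkdir -p pics; cat > h.py <<'E'
import numpy as np, cv2, pickle
from station import monitor, viewer, order
def grab(name, png=None):
    f=viewer.grab_frame(name)
    f={k:(np.array(v) if k in('color','R','t') else v) for k,v in f.items()}
    pickle.dump(f,open(f'last_{name}.pkl','wb'))
    if png: cv2.imwrite(f'pics/{png}.png',f['color'])
    return f
def last(name): return pickle.load(open(f'last_{name}.pkl','rb'))
def foc(f): return 200/np.tan(np.radians(f['fovy'])/2)
def proj(f,X):
    c=np.atleast_2d(X)@f['R'].T+f['t']
    return np.c_[f['cx']+foc(f)*c[:,0]/c[:,2], f['cy']+foc(f)*c[:,1]/c[:,2]]
def back(f,uv,z):
    uv=np.atleast_2d(uv).astype(float)
    d=np.c_[(uv[:,0]-f['cx'])/foc(f),(uv[:,1]-f['cy'])/foc(f),np.ones(len(uv))]@f['R']
    C=-f['R'].T@f['t']
    s=(z-C[2])/d[:,2]
    return C+d*s[:,None]
def crop(f,x0,y0,x1,y1,k,png):
    cv2.imwrite(f'pics/{png}.png',cv2.resize(f['color'][y0:y1,x0:x1],None,fx=k,fy=k,interpolation=cv2.INTER_CUBIC))
E
python3 - <<'E'
from h import *
np.set_printoptions(precision=4,suppress=True)
for n in('top','side'):
    f=grab(n,n+'0'); print(n,f['fovy'],f['cx'],f['cy'],f['R'],f['t'],-f['R'].T@f['t'])
print(monitor.get_state())
E
```

```text
top 45.090104884947095 320.78257041195616 198.97991560476098 [[ 0.048  -0.9988  0.0035]
 [-0.9775 -0.0477 -0.2053]
 [ 0.2052  0.0064 -0.9787]] [-0.0231  0.5878  1.5191] [ 0.2639 -0.0048  1.6075]
side 46.31456762869668 325.90378124712265 193.53756525594233 [[-0.8382 -0.5454 -0.0019]
 [-0.3301  0.5101 -0.7942]
 [ 0.4342 -0.6651 -0.6076]] [0.4907 0.2349 1.6291] [-0.2185  1.2313  1.1774]
{'t': 0.1, 'q': array([-0.9449,  0.3594,  0.0112, -0.0003, -1.2241, -0.2881]), 'qd': array([ 0.0015, -0.001 ,  0.0042,  0.0017, -0.0017, -0.0004]), 'joint_efforts': array([ -0.0007, -58.4165,  29.3757,   7.0155,   0.0102,  -0.0001]), 'eef_pos': array([ 0.2235, -0.6365,  0.2477]), 'ee_rot': array([ 3.1401, -0.0002, -2.8039]), 'force': array([0.1392, 1.1854, 0.2409]), 'moment': array([-0.0006,  0.0222,  0.034 ]), 'gripper_force': 0.0, 'width': 0.0879374355045024}
```

View pics/top0.png

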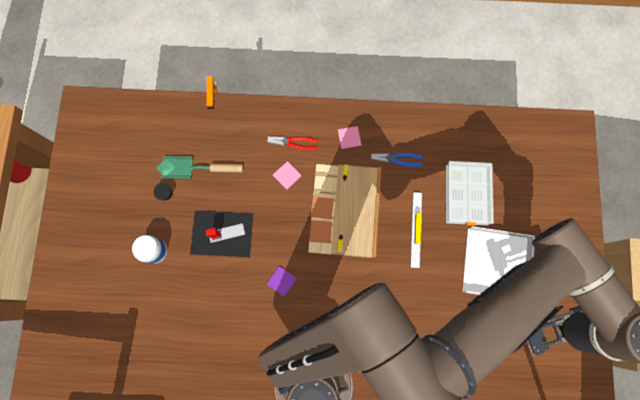

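View pics/side0.png

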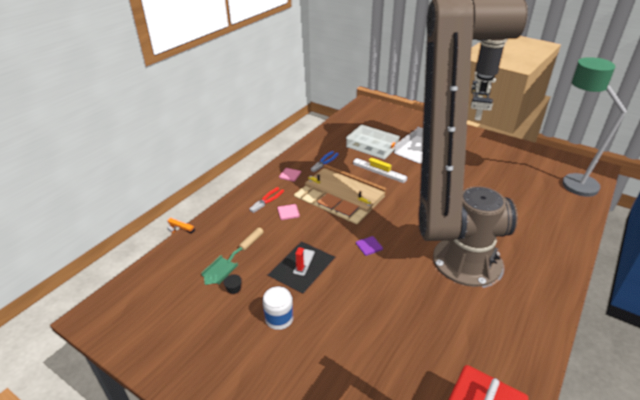

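Top view: rack at about (345,210) with the bays on its left and two tiles at (322,207) and (320,232). The flipper is at (225,233) on the mat, the straightedge at (416,230), and the look-alike pink and purple squares at (287,175), (349,137) and (282,280). I'll take a close crop.

```bash
python3 - <<'E'
from h import *
f=last('top'); g=last('side')
a=cv2.resize(f['color'][155:265,300:390],None,fx=5,fy=5,interpolation=cv2.INTER_CUBIC)
b=cv2.resize(f['color'][200:265,185:260],None,fx=4.6,fy=4.6,interpolation=cv2.INTER_CUBIC)
m=np.zeros((600,800,3),np.uint8); m[:550,:450]=a; m[:b.shape[0],455:455+b.shape[1]]=b
c=cv2.resize(f['color'][185:275,400:435],None,fx=3.3,fy=3.3,interpolation=cv2.INTER_CUBIC); m[300:300+c.shape[0],460:460+c.shape[1]]=c
cv2.imwrite('pics/c1.png',m)
crop(g,290,155,395,230,7,'c2')
for n,uv,z in [('tileish',[[322,207],[320,232],[327,178]],.026),('rackcorners',[[316,165],[380,168],[376,257],[309,254]],.02),('flip',[[212,233],[243,232]],.003),('se',[[418,193],[415,267]],.016),('mat',[[194,211],[253,213],[250,256],[191,253]],.003)]: print(n,back(f,uv,z).round(3).tolist())
E
```

```text
tileish [[0.568, 0.0, 0.026], [0.484, 0.003, 0.026], [0.669, -0.012, 0.026]]
rackcorners [[0.715, 0.028, 0.02], [0.715, -0.191, 0.02], [0.411, -0.185, 0.02], [0.41, 0.035, 0.02]]
flip [[0.466, 0.364, 0.003], [0.475, 0.261, 0.003]]
se [[0.634, -0.322, 0.016], [0.385, -0.314, 0.016]]
mat [[0.538, 0.432, 0.003], [0.541, 0.232, 0.003], [0.396, 0.231, 0.003], [0.396, 0.428, 0.003]]
```

View pics/c1.png

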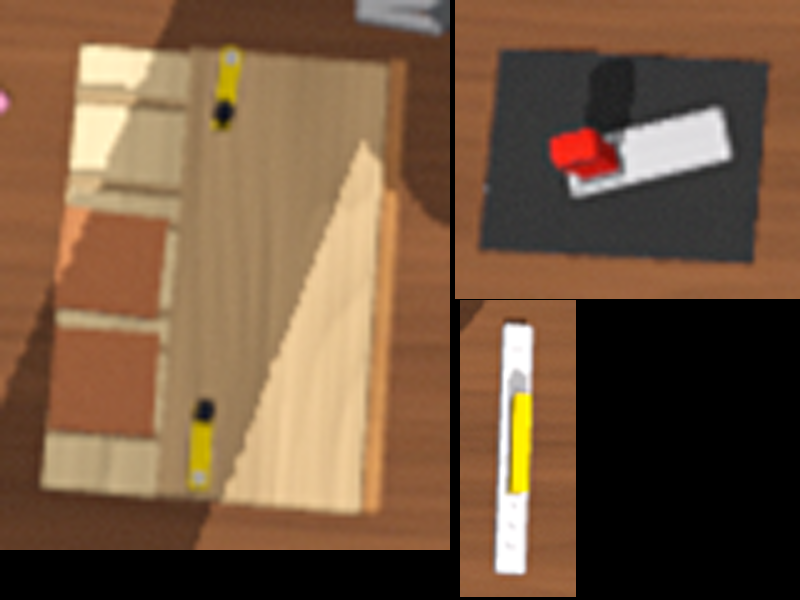

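View pics/c2.png

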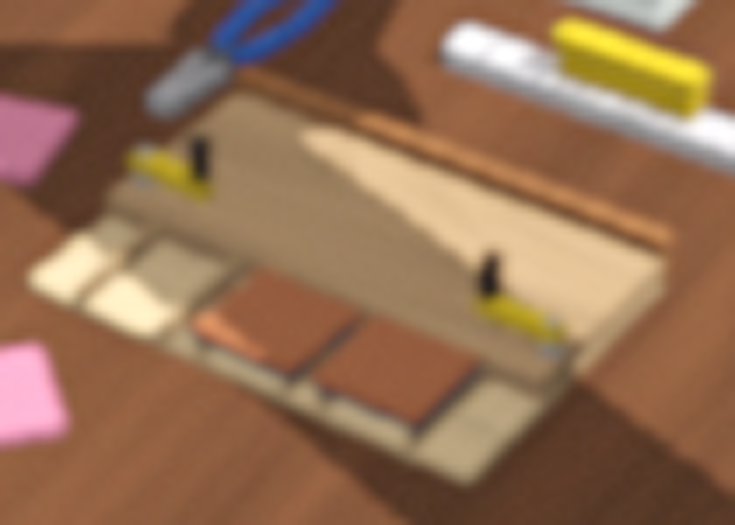

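The close crops confirm the choice: two terracotta tiles on the ribs, in the middle bay and the near (−84) bay, with the +84 bay empty. The pink and purple squares lie off the rack. Both buttons point inwards, with posts at crop (222,112) and (204,410). Next I'll fit the poses.

```bash
cat > fit.py <<'E'
from h import *
from scipy.optimize import least_squares
np.set_printoptions(precision=4,suppress=True)
f=last('top'); g=last('side')
T=lambda u,v:((u+.5)/5-.5+300,(v+.5)/5-.5+155)
S=lambda u,v:((u+.5)/7-.5+290,(v+.5)/7-.5+155)
def Rw(p,P): c,s=np.cos(p[2]),np.sin(p[2]); P=np.atleast_2d(P).astype(float); return np.c_[p[0]+c*P[:,0]-s*P[:,1],p[1]+s*P[:,0]+c*P[:,1],P[:,2]]
top=[((-20,152,22),T(190,48)),((-20,-152,22),T(155,495)),((7,142,42),T(231,57)),((7,-142,42),T(199,479)),((115,152,36),T(390,62)),((115,-152,36),T(363,511))]
side=[((-20,-152,22),S(570,372)),((-20,152,22),S(108,195)),((115,-152,36),S(662,250)),((7,-142,42),S(551,350)),((7,142,42),S(144,155))]
def res(p):
    a=proj(f,Rw(p,[np.array(x)/1e3 for x,_ in top]))-[u for _,u in top]
    b=proj(g,Rw(p,[np.array(x)/1e3 for x,_ in side]))-[u for _,u in side]
    return a,b
for nm,w in (('both',(1,1)),('top',(1,0)),('side',(0,1))):
    r=least_squares(lambda p:np.r_[w[0]*res(p)[0].ravel(),w[1]*res(p)[1].ravel()],[.563,-.08,-1.57],loss='soft_l1')
    print(nm,r.x, 'deg',np.degrees(r.x[2])); a,b=res(r.x)
    print(np.c_[a].round(1).tolist(),b.round(1).tolist())
    if nm=='both': p=r.x
def torack(p,W): c,s=np.cos(p[2]),np.sin(p[2]); d=W[:,:2]-p[:2]; return np.c_[d@[c,s],d@[-s,c]]*1e3
for n,q in (('mid',[(65,208),(166,216),(158,318),(55,312)]),('near',[(55,325),(157,332),(152,433),(48,428)])):
    W=back(f,[T(*x) for x in q],.026); print(n,torack(p,W).round(1).tolist(), torack(p,W).mean(0))
for n,q in (('postb',(223,105)),('posta',(205,408))): print(n, torack(p,back(f,[T(*q)],.07)))
M=lambda u,v:((u-455+.5)/4.6-.5+185,(v+.5)/4.6-.5+200)
W=back(f,[M(*x) for x in [(500,50),(768,62),(753,262),(481,248)]],.003); print('mat',W.mean(0),W.tolist())
W=back(f,[M(*x) for x in [(720,108),(732,158),(575,197)]],.006); print('flipper tip',W[:2].mean(0),'rear',W[2],'w',np.linalg.norm(W[0]-W[1]),'len',np.linalg.norm(W[1]-W[2]))
d=W[1]-W[2]; print('yaw',np.degrees(np.arctan2(d[1],d[0])))
for n,F in (('top',f),('side',g)):
    h=cv2.cvtColor(F['color'],cv2.COLOR_BGR2HSV)
    m=((h[...,0]>22)&(h[...,0]<35)&(h[...,1]>190)&(h[...,2]>100)).astype(np.uint8)
    k,l,st,ce=cv2.connectedComponentsWithStats(m); print(n,'yellow',[(st[i].tolist(),ce[i].round(1).tolist()) for i in range(1,k) if st[i,4]>15])
    m=(((h[...,0]<5)|(h[...,0]>175))&(h[...,1]>200)&(h[...,2]>80)).astype(np.uint8)
    k,l,st,ce=cv2.connectedComponentsWithStats(m); print(n,'red',[(st[i].tolist(),ce[i].round(1).tolist()) for i in range(1,k) if st[i,4]>15])
E
python3 fit.py
```

```text
both [ 0.567  -0.0607 -1.6075] deg -92.10572087331072
[[0.1, 0.2], [-0.0, -0.3], [-0.1, 0.3], [-0.2, -0.0], [0.1, -0.4], [-0.2, -0.4]] [[-3.6, 1.8], [0.1, 0.7], [0.6, -0.7], [0.7, -3.5], [0.6, 0.2]]
top [ 0.5666 -0.0609 -1.607 ] deg -92.07607613688921
[[0.1, 0.3], [0.0, -0.2], [-0.1, 0.4], [-0.1, 0.1], [0.1, -0.3], [-0.1, -0.3]] [[-3.5, 1.8], [0.2, 0.7], [0.7, -0.7], [0.8, -3.5], [0.7, 0.2]]
side [ 0.568  -0.0602 -1.6123] deg -92.38043662208905
[[0.2, -0.1], [-0.4, -0.7], [-0.0, 0.0], [-0.5, -0.4], [0.1, -0.5], [-0.6, -0.5]] [[-4.0, 1.9], [-0.1, 0.6], [0.4, -0.6], [0.4, -3.4], [0.4, 0.1]]
mid [[-95.6, 33.3], [-27.5, 33.6], [-27.3, -36.0], [-96.0, -37.8]] [-61.603   -1.7364]
near [[-95.2, -46.5], [-27.2, -45.5], [-25.1, -112.9], [-93.7, -115.4]] [-60.295 -80.068]
postb [[  3.4492 101.9356]]
posta [[  6.9432 -99.2623]]
mat [0.4671 0.3318 0.003 ] [[0.5398116376350894, 0.43093476433288996, 0.0029999999999998916], [0.5404573223965636, 0.2334911236300289, 0.0029999999999998916], [0.39380820160997737, 0.23301014228484893, 0.0029999999999998916], [0.3943696031845385, 0.42983196189542755, 0.0029999999999998916]]
flipper tip [0.4861 0.2596 0.006 ] rear [0.4341 0.3649 0.006 ] w 0.03806743033943423 len 0.11624123631664636
yaw -73.06766568051636
top yellow [([343, 167, 5, 9, 27], [345.1, 170.9]), ([415, 214, 7, 29, 168], [418.2, 227.9]), ([338, 239, 4, 10, 37], [339.6, 243.8])]
top red [([287, 137, 31, 13, 188], [303.0, 143.4]), ([11, 161, 20, 21, 280], [19.7, 171.9]), ([206, 228, 14, 10, 100], [212.4, 232.8])]
side yellow [([370, 159, 20, 12, 121], [379.8, 164.4])]
side red [([297, 249, 6, 21, 97], [299.3, 259.1])]
```

```bash
cat > plan.py <<'E'
from h import *
from scipy.spatial.transform import Rotation as Ro, Slerp
import json
RK=np.array([.567,-.0607,np.radians(-92.1)])
def rw(x,y,z):  # rack mm -> world
    c,s=np.cos(RK[2]),np.sin(RK[2]); x,y,z=x/1e3,y/1e3,z/1e3
    return np.array([RK[0]+c*x-s*y,RK[1]+s*x+c*y,z])
def rot(yaw,th=0): return Ro.from_euler('xyz',[np.pi,0,np.radians(yaw)])*Ro.from_rotvec([0,-np.radians(th),0])
YR=-92.1
def tip(x,y,z,th=0,yaw=YR,off=(93,0,65)):  # TCP pose placing plate's front top edge (rack mm)
    R=rot(yaw,th); return rw(x,y,z)-R.apply(np.array(off)/1e3),R
def plan(wps,grid=.05,start=None):
    """wps: (pos,R,n[,claw]); straight eased legs; prints servo rows"""
    s=monitor.get_state()
    p,R=(s['eef_pos'],Ro.from_euler('xyz',s['ee_rot'])) if start is None else start
    p=np.array(p); rows=[]; claw=None
    for w in wps:
        tp,tR,n=w[:3]; claw=w[3] if len(w)>3 else claw
        p0,R0=p.copy(),R; rv=(R0.inv()*tR).as_rotvec()
        for i in range(1,n+1):
            a=i/n if n<4 else .5*(i/n)+.5*(.5-.5*np.cos(np.pi*i/n))
            gp=p0+(tp-p0)*a; gR=R0*Ro.from_rotvec(rv*a)
            d=np.round(R.inv().apply(gp-p)*100/grid)*grid
            t=np.round((R.inv()*gR).as_rotvec(degrees=True)/.1)*.1
            p=p+R.apply(d/100); R=R*Ro.from_rotvec(t,degrees=True)
            r={"xyz":[round(float(v),2)+0 for v in d],"angular":[round(float(v),1)+0 for v in t]}
            if claw is not None: r["claw"]=claw
            rows.append(r)
    print(f't={s["t"]:.1f} F={np.round(s["force"],1)} width={s["width"]:.4f} pos={np.round(s["eef_pos"],4)} rot={np.round(np.degrees(s["ee_rot"]),1)}')
    for i in range(0,len(rows),20): print(json.dumps(rows[i:i+20]).replace(' ',''))
    m=max(np.linalg.norm(r['xyz']) for r in rows),max(np.linalg.norm(r['angular']) for r in rows); print('max',m,len(rows))
    return p,R
E
python3 - <<'E'
from plan import *
R=rot(YR)
g=lambda x,y,z:(rw(x,y,z),R)
plan([(rw(7,-100,170),R,30,8.7),(rw(7,-100,66),R,8)])
E
```

```text
t=0.1 F=[0.1 1.2 0.2] width=0.0879 pos=[ 0.2235 -0.6365  0.2477] rot=[ 179.9   -0.  -160.7]
[{"xyz":[-0.75,0.85,0.15],"angular":[0.0,0.0,-1.2],"claw":8.7},{"xyz":[-0.9,0.9,0.15],"angular":[0.0,0.0,-1.5],"claw":8.7},{"xyz":[-1.05,1.05,0.2],"angular":[0.0,0.0,-1.6],"claw":8.7},{"xyz":[-1.15,1.1,0.2],"angular":[0.0,0.0,-1.8],"claw":8.7},{"xyz":[-1.35,1.2,0.2],"angular":[0.0,0.0,-1.9],"claw":8.7},{"xyz":[-1.45,1.2,0.25],"angular":[0.0,0.0,-2.1],"claw":8.7},{"xyz":[-1.65,1.25,0.25],"angular":[0.0,0.0,-2.3],"claw":8.7},{"xyz":[-1.8,1.25,0.3],"angular":[0.0,0.0,-2.4],"claw":8.7},{"xyz":[-1.9,1.25,0.3],"angular":[0.0,0.0,-2.5],"claw":8.7},{"xyz":[-2.1,1.25,0.3],"angular":[0.0,0.0,-2.7],"claw":8.7},{"xyz":[-2.2,1.15,0.3],"angular":[0.0,0.0,-2.7],"claw":8.7},{"xyz":[-2.3,1.05,0.3],"angular":[0.0,0.0,-2.9],"claw":8.7},{"xyz":[-2.45,1.0,0.35],"angular":[0.0,0.0,-2.8],"claw":8.7},{"xyz":[-2.5,0.85,0.35],"angular":[0.0,0.0,-2.9],"claw":8.7},{"xyz":[-2.55,0.75,0.3],"angular":[0.0,0.0,-3.0],"claw":8.7},{"xyz":[-2.6,0.6,0.35],"angular":[0.0,0.0,-2.9],"claw":8.7},{"xyz":[-2.6,0.5,0.35],"angular":[0.0,
[... 636 characters left out ...]
{"xyz":[-1.4,-0.45,0.2],"angular":[0.0,0.0,-1.6],"claw":8.7},{"xyz":[-1.2,-0.4,0.15],"angular":[0.0,0.0,-1.4],"claw":8.7},{"xyz":[-1.1,-0.35,0.15],"angular":[0.0,0.0,-1.3],"claw":8.7},{"xyz":[0.0,0.0,0.85],"angular":[0.0,0.0,0.0],"claw":8.7},{"xyz":[0.0,0.0,1.2],"angular":[0.0,0.0,0.0],"claw":8.7},{"xyz":[0.0,0.0,1.5],"angular":[0.0,0.0,0.0],"claw":8.7},{"xyz":[0.0,0.0,1.65],"angular":[0.0,0.0,0.0],"claw":8.7},{"xyz":[0.0,0.0,1.65],"angular":[0.0,0.0,0.0],"claw":8.7},{"xyz":[0.0,0.0,1.5],"angular":[0.0,0.0,0.0],"claw":8.7},{"xyz":[0.0,0.0,1.2],"angular":[0.0,0.0,0.0],"claw":8.7},{"xyz":[0.0,0.0,0.85],"angular":[0.0,0.0,0.0],"claw":8.7}]
max (np.float64(2.691189328159578), np.float64(3.0)) 38
```

```bash
cat >> plan.py <<'E'
def leg(*targets):
    """targets (pos,R): print turn (deg, tool axes), then shift (cm) in the axes after the turn"""
    s=monitor.get_state(); p,R=s['eef_pos'],Ro.from_euler('xyz',s['ee_rot'])
    print(f't={s["t"]:.1f} F={np.round(s["force"],1)} width={s["width"]*1e3:.1f}mm grip={s["gripper_force"]:.1f} q={np.round(s["q"],2)}')
    for tp,tR in targets:
        print('turn',np.round((R.inv()*tR).as_rotvec(degrees=True),1),'shift',np.round(tR.inv().apply(tp-p)*100,2)); p,R=tp,tR
E
python3 - <<'E'
from plan import *
R=rot(YR)
leg((rw(7,-100,170),R),(rw(7,-100,66),R))
E
```

```text
t=0.1 F=[0.1 1.2 0.2] width=87.9mm grip=0.0 q=[-0.94  0.36  0.01 -0.   -1.22 -0.29]
turn [  0.1   0.  -68.6] shift [-58.1  -22.21   7.77]
turn [0. 0. 0.] shift [ 0.  -0.  10.4]
```

>>> servo_tool:
  targets:
    - {"xyz": [0,0,0],"angular": [0,0,-8.5],"claw": 8.7}
    - {"xyz": [0,0,0],"angular": [0,0,-8.5],"claw": 8.7}
    - {"xyz": [0,0,0],"angular": [0,0,-8.5],"claw": 8.7}
    - {"xyz": [0,0,0],"angular": [0,0,-8.5],"claw": 8.7}
    - {"xyz": [0,0,0],"angular": [0,0,-8.5],"claw": 8.7}
    - {"xyz": [0,0,0],"angular": [0,0,-8.5],"claw": 8.7}
    - {"xyz": [0,0,0],"angular": [0,0,-8.5],"claw": 8.7}
    - {"xyz": [0,0,0],"angular": [0,0,-8.5],"claw": 8.7}
    - {"xyz": [0,0,0],"angular": [0,0,-0.6],"claw": 8.7}

```text
t: 1.0
eef_pos: [0.2236, -0.6366, 0.2481]
ee_rot: [3.141, 0.001, -1.604]
force: [0.2, -0.5, 0.3]
width: 0.0872
gripper_force: 0.0
```

>>> servo_tool:
  targets:
    - {"xyz": [-1.5,-0.5,0.3],"angular": [0,0,0],"claw": 8.7}
    - {"xyz": [-3,-1.15,0.4],"angular": [0,0,0],"claw": 8.7}
    - {"xyz": [-3,-1.15,0.4],"angular": [0,0,0],"claw": 8.7}
    - {"xyz": [-3,-1.15,0.4],"angular": [0,0,0],"claw": 8.7}
    - {"xyz": [-3,-1.15,0.4],"angular": [0,0,0],"claw": 8.7}
    - {"xyz": [-3,-1.15,0.4],"angular": [0,0,0],"claw": 8.7}
    - {"xyz": [-3,-1.15,0.4],"angular": [0,0,0],"claw": 8.7}
    - {"xyz": [-3,-1.15,0.4],"angular": [0,0,0],"claw": 8.7}
    - {"xyz": [-3,-1.15,0.4],"angular": [0,0,0],"claw": 8.7}
    - {"xyz": [-3,-1.15,0.4],"angular": [0,0,0],"claw": 8.7}
    - {"xyz": [-3,-1.15,0.4],"angular": [0,0,0],"claw": 8.7}
    - {"xyz": [-3,-1.15,0.4],"angular": [0,0,0],"claw": 8.7}
    - {"xyz": [-3,-1.15,0.4],"angular": [0,0,0],"claw": 8.7}
    - {"xyz": [-3,-1.15,0.4],"angular": [0,0,0],"claw": 8.7}
    - {"xyz": [-3,-1.15,0.4],"angular": [0,0,0],"claw": 8.7}
    - {"xyz": [-3,-1.15,0.4],"angular": [0,0,0],"claw": 8.7}
    - {"xyz": [-3,-1.15,0.4],"angular": [0,0,0],"claw": 8.7}
    - {"xyz": [-3,-1.15,0.4],"angular": [0,0,0],"claw": 8.7}
    - {"xyz": [-3,-1.15,0.4],"angular": [0,0,0],"claw": 8.7}
    - {"xyz": [-2,-1,0.4],"angular": [0,0,0],"claw": 8.7}

```text
t: 3.0
eef_pos: [0.4665, -0.0684, 0.1695]
ee_rot: [-3.141, 0.0, -1.61]
force: [0.5, 0.0, -0.6]
width: 0.0867
gripper_force: 0.0
```

```bash
python3 - <<'E'
from plan import *
R=rot(YR)
leg((rw(7,-100,66),R))
E
```

```text
t=3.0 F=[ 0.5  0.  -0.6] width=86.7mm grip=0.0 q=[ 0.27  0.09 -0.54 -0.   -0.94 -0.31]
turn [-0.   0.  -0.1] shift [-4.400e-01 -1.000e-02  1.035e+01]
```

>>> servo_tool:
  targets:
    - {"xyz": [-0.4,0,1.5],"angular": [0,0,0],"claw": 8.7}
    - {"xyz": [0,0,2],"angular": [0,0,0],"claw": 8.7}
    - {"xyz": [0,0,2],"angular": [0,0,0],"claw": 8.7}
    - {"xyz": [0,0,2],"angular": [0,0,0],"claw": 8.7}
    - {"xyz": [0,0,2],"angular": [0,0,0],"claw": 8.7}
    - {"xyz": [0,0,0.85],"angular": [0,0,0],"claw": 8.7}
    - {"xyz": [0,0,0],"angular": [0,0,0],"claw": 1.0}
    - {"xyz": [0,0,0],"angular": [0,0,0],"claw": 1.0}
    - {"xyz": [0,0,0],"angular": [0,0,0],"claw": 1.0}
    - {"xyz": [0,0,0],"angular": [0,0,0],"claw": 1.0}
    - {"xyz": [0,0,0],"angular": [0,0,0],"claw": 1.0}
    - {"xyz": [0,0,0],"angular": [0,0,0],"claw": 1.0}
    - {"xyz": [0,0,0],"angular": [0,0,0],"claw": 1.0}
    - {"xyz": [0,0,0],"angular": [0,0,0],"claw": 1.0}
  force: 12

```text
t: 4.4
eef_pos: [0.4662, -0.0661, 0.0661]
ee_rot: [-3.142, 0.0, -1.607]
force: [-0.3, -1.1, 0.5]
width: 0.0285
gripper_force: 0.0
```

>>> servo_tool:
  targets:
    - {"xyz": [0,0,0],"angular": [0,0,0],"claw": 1.0}
    - {"xyz": [0,0,0],"angular": [0,0,0],"claw": 1.0}
    - {"xyz": [0,0,0],"angular": [0,0,0],"claw": 1.0}
    - {"xyz": [-0.2,0,0],"angular": [0,0,0],"claw": 1.0}
    - {"xyz": [-0.55,0.05,0],"angular": [0,0,0],"claw": 1.0}
    - {"xyz": [-0.55,0.1,0],"angular": [0,0,0],"claw": 1.0}
    - {"xyz": [-0.5,0.2,0],"angular": [0,0,0],"claw": 1.0}
    - {"xyz": [-0.5,0.2,0],"angular": [0,0,0],"claw": 1.0}
    - {"xyz": [-0.45,0.35,0],"angular": [0,0,0],"claw": 1.0}
    - {"xyz": [-0.4,0.35,0],"angular": [0,0,0],"claw": 1.0}
    - {"xyz": [-0.35,0.4,0],"angular": [0,0,0],"claw": 1.0}
    - {"xyz": [-0.35,0.45,0],"angular": [0,0,0],"claw": 1.0}
    - {"xyz": [-0.2,0.5,0],"angular": [0,0,0],"claw": 1.0}
    - {"xyz": [-0.2,0.5,0],"angular": [0,0,0],"claw": 1.0}
    - {"xyz": [-0.1,0.55,0],"angular": [0,0,0],"claw": 1.0}
    - {"xyz": [-0.05,0.55,0],"angular": [0,0,0],"claw": 1.0}
    - {"xyz": [0,0,0],"angular": [0,0,0],"claw": 1.0}

```text
t: 6.1
eef_pos: [0.4278, -0.0192, 0.067]
ee_rot: [-3.137, 0.002, -1.605]
force: [1.4, 6.5, 3.1]
width: 0.0135
gripper_force: 12.0
```

```bash
python3 - <<'E'
from plan import *
R=rot(YR)
leg((rw(-35,-142,66),R),(rw(5,100,66),R))
E
```

```text
t=6.1 F=[1.4 6.5 3.1] width=13.5mm grip=12.0 q=[ 0.42  0.17 -0.75 -0.   -0.65 -0.45]
turn [-0.3  0.1  0.1] shift [0.14 0.14 0.1 ]
turn [0. 0. 0.] shift [  4.  -24.2  -0. ]
```

>>> servo_tool:
  targets:
    - {"xyz": [0,0.15,0],"angular": [0,0,0],"claw": 1.0}
    - {"xyz": [0,0,0],"angular": [0,0,0],"claw": 5.0}
    - {"xyz": [0,0,0],"angular": [0,0,0],"claw": 5.0}
    - {"xyz": [0,0,-1],"angular": [0,0,0],"claw": 5.0}
    - {"xyz": [0,0,-2],"angular": [0,0,0],"claw": 5.0}
    - {"xyz": [0,0,-2],"angular": [0,0,0],"claw": 5.0}
    - {"xyz": [0.4,-2.4,0],"angular": [0,0,0],"claw": 5.0}
    - {"xyz": [0.4,-2.4,0],"angular": [0,0,0],"claw": 5.0}
    - {"xyz": [0.4,-2.4,0],"angular": [0,0,0],"claw": 5.0}
    - {"xyz": [0.4,-2.4,0],"angular": [0,0,0],"claw": 5.0}
    - {"xyz": [0.4,-2.4,0],"angular": [0,0,0],"claw": 5.0}
    - {"xyz": [0.4,-2.4,0],"angular": [0,0,0],"claw": 5.0}
    - {"xyz": [0.4,-2.4,0],"angular": [0,0,0],"claw": 5.0}
    - {"xyz": [0.4,-2.4,0],"angular": [0,0,0],"claw": 5.0}
    - {"xyz": [0.4,-2.4,0],"angular": [0,0,0],"claw": 5.0}
    - {"xyz": [0.4,-2.7,0],"angular": [0,0,0],"claw": 5.0}
    - {"xyz": [0,0,0],"angular": [0,0,0],"claw": 5.0}

```text
t: 7.8
eef_pos: [0.6679, -0.0701, 0.1159]
ee_rot: [-3.142, -0.001, -1.607]
force: [-0.8, 0.4, -0.4]
width: 0.0497
gripper_force: 0.0
```

```bash
python3 - <<'E'
from plan import *
R=rot(YR)
leg((rw(4,101,66),R))
E
```

```text
t=7.8 F=[-0.8  0.4 -0.4] width=49.7mm grip=0.0 q=[ 0.19  0.46 -0.16  0.   -0.96 -0.22]
turn [-0. -0.  0.] shift [-0.17  0.02  4.99]
```

>>> servo_tool:
  targets:
    - {"xyz": [-0.2,0,2],"angular": [0,0,0],"claw": 5.0}
    - {"xyz": [0,0,2],"angular": [0,0,0],"claw": 5.0}
    - {"xyz": [0,0,1],"angular": [0,0,0],"claw": 5.0}
    - {"xyz": [0,0,0],"angular": [0,0,0],"claw": 1.0}
    - {"xyz": [0,0,0],"angular": [0,0,0],"claw": 1.0}
    - {"xyz": [0,0,0],"angular": [0,0,0],"claw": 1.0}
    - {"xyz": [0,0,0],"angular": [0,0,0],"claw": 1.0}
    - {"xyz": [0,0,0],"angular": [0,0,0],"claw": 1.0}
    - {"xyz": [0,0,0],"angular": [0,0,0],"claw": 1.0}
    - {"xyz": [0,0,0],"angular": [0,0,0],"claw": 1.0}
    - {"xyz": [-0.4,-0.05,0],"angular": [0,0,0],"claw": 1.0}
    - {"xyz": [-0.5,-0.1,0],"angular": [0,0,0],"claw": 1.0}
    - {"xyz": [-0.5,-0.2,0],"angular": [0,0,0],"claw": 1.0}
    - {"xyz": [-0.5,-0.2,0],"angular": [0,0,0],"claw": 1.0}
    - {"xyz": [-0.45,-0.35,0],"angular": [0,0,0],"claw": 1.0}
    - {"xyz": [-0.4,-0.35,0],"angular": [0,0,0],"claw": 1.0}
    - {"xyz": [-0.35,-0.4,0],"angular": [0,0,0],"claw": 1.0}
    - {"xyz": [-0.35,-0.45,0],"angular": [0,0,0],"claw": 1.0}
    - {"xyz": [-0.2,-0.5,0],"angular": [0,0,0],"claw": 1.0}
    - {"xyz": [-0.2,-0.5,0],"angular": [0,0,0],"claw": 1.0}

```text
t: 9.8
eef_pos: [0.6969, -0.0289, 0.0662]
ee_rot: [3.139, 0.001, -1.607]
force: [-6.5, 3.8, 5.4]
width: 0.0134
gripper_force: 12.0
```

>>> servo_tool:
  targets:
    - {"xyz": [-0.1,-0.55,0],"angular": [0,0,0],"claw": 1.0}
    - {"xyz": [0,-0.55,0],"angular": [0,0,0],"claw": 1.0}
    - {"xyz": [0,0,0],"angular": [0,0,0],"claw": 1.0}

```text
t: 10.1
eef_pos: [0.7092, -0.0279, 0.066]
ee_rot: [3.141, 0.001, -1.606]
force: [-2.2, 3.5, 2.9]
width: 0.0137
gripper_force: 12.0
```

```bash
python3 - <<'E'
from plan import *
R=rot(YR)
leg((rw(-35,142,66),R))
f=last('top')
h=cv2.cvtColor(f['color'],cv2.COLOR_BGR2HSV)
# flipper: red top-face estimate
M=lambda u,v:((u-455+.5)/4.6-.5+185,(v+.5)/4.6-.5+200)
print(back(f,[M(577,145)],.091))
for yaw in(-73,):
  leg((np.array([.459,.3486,.16]),rot(yaw)),(np.array([.459,.3486,.071]),rot(yaw)))
E
```

```text
t=10.1 F=[-2.2  3.5  2.9] width=13.7mm grip=12.0 q=[ 0.23  0.56 -0.11 -0.   -0.9  -0.27]
turn [0.  0.1 0.1] shift [ 0.3  -0.11 -0.  ]
[[0.46096478 0.3473263  0.091     ]]
t=10.1 F=[-2.2  3.5  2.9] width=13.7mm grip=12.0 q=[ 0.23  0.56 -0.11 -0.   -0.9  -0.27]
turn [  0.    0.1 -19. ] shift [-43.32  12.92  -9.4 ]
turn [0. 0. 0.] shift [ 0.  -0.   8.9]
```

>>> servo_tool:
  targets:
    - {"xyz": [0,-0.1,0],"angular": [0,0,0],"claw": 1.0}
    - {"xyz": [0,0,0],"angular": [0,0,0],"claw": 6.0}
    - {"xyz": [0,0,0],"angular": [0,0,0],"claw": 6.0}
    - {"xyz": [0,0,-2],"angular": [0,0,0],"claw": 6.0}
    - {"xyz": [0,0,-3],"angular": [0,0,0],"claw": 6.0}
    - {"xyz": [0,0,-3],"angular": [0,0,-6],"claw": 6.0}
    - {"xyz": [0,0,-1],"angular": [0,0,-7],"claw": 6.0}
    - {"xyz": [0,0,0],"angular": [0,0,-6],"claw": 6.0}
    - {"xyz": [-3,0.9,0],"angular": [0,0,0],"claw": 6.0}
    - {"xyz": [-4,1.2,0],"angular": [0,0,0],"claw": 6.0}
    - {"xyz": [-4,1.2,0],"angular": [0,0,0],"claw": 6.0}
    - {"xyz": [-4,1.2,0],"angular": [0,0,0],"claw": 6.0}
    - {"xyz": [-4,1.2,0],"angular": [0,0,0],"claw": 6.0}
    - {"xyz": [-4,1.2,0],"angular": [0,0,0],"claw": 6.0}
    - {"xyz": [-4,1.2,0],"angular": [0,0,0],"claw": 6.0}
    - {"xyz": [-4,1.2,0],"angular": [0,0,0],"claw": 6.0}
    - {"xyz": [-4,1.2,0],"angular": [0,0,0],"claw": 6.0}
    - {"xyz": [-4,1.2,0],"angular": [0,0,0],"claw": 6.0}
    - {"xyz": [-4,1.2,0],"angular": [0,0,0],"claw": 6.0}

```text
t: 12.0
eef_pos: [0.4604, 0.3457, 0.1564]
ee_rot: [-3.141, 0.0, -1.275]
force: [1.0, 0.2, -0.2]
width: 0.0598
gripper_force: 0.0
```

```bash
python3 - <<'E'
from plan import *
leg((np.array([.460,.348,.071]),rot(-73)))
f=grab('top'); g=grab('side')
a=cv2.resize(f['color'][155:265,185:390],None,fx=3.9,fy=3.9,interpolation=cv2.INTER_CUBIC)
cv2.imwrite('pics/c3.png',a)
E
```

```text
t=12.0 F=[ 1.   0.2 -0.2] width=59.8mm grip=0.0 q=[ 0.98  0.27 -0.34  0.   -0.96 -0.69]
turn [-0.  0. -0.] shift [-0.23 -0.02  8.54]
```

View pics/c3.png

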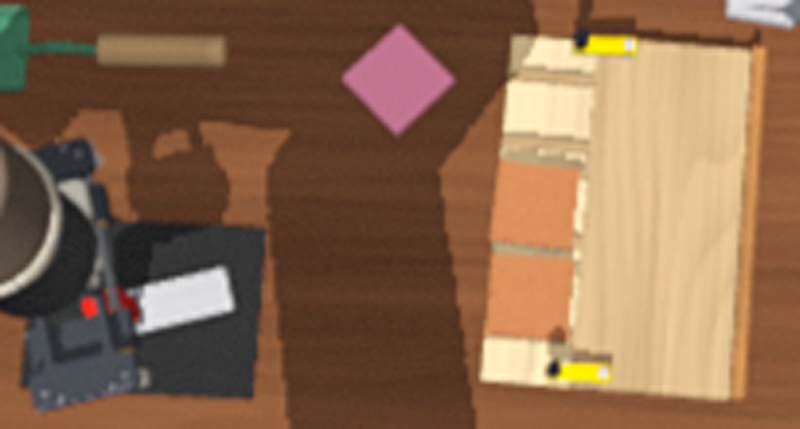

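Both buttons now point to −x, at crop (605,45) and (585,370). The flipper is unmoved, with its handle between the fingers, so I'll descend and grip.

>>> servo_tool:
  targets:
    - {"xyz": [-0.2,0,2],"angular": [0,0,0],"claw": 6.0}
    - {"xyz": [0,0,2],"angular": [0,0,0],"claw": 6.0}
    - {"xyz": [0,0,2],"angular": [0,0,0],"claw": 6.0}
    - {"xyz": [0,0,1.5],"angular": [0,0,0],"claw": 6.0}
    - {"xyz": [0,0,1],"angular": [0,0,0],"claw": 6.0}
    - {"xyz": [0,0,0],"angular": [0,0,0],"claw": 6.0}
    - {"xyz": [0,0,0],"angular": [0,0,0],"claw": 1.5}
    - {"xyz": [0,0,0],"angular": [0,0,0],"claw": 1.5}
    - {"xyz": [0,0,0],"angular": [0,0,0],"claw": 1.5}
    - {"xyz": [0,0,0],"angular": [0,0,0],"claw": 1.5}
    - {"xyz": [0,0,0],"angular": [0,0,0],"claw": 1.5}
    - {"xyz": [0,0,0],"angular": [0,0,0],"claw": 1.5}
    - {"xyz": [0,0,0],"angular": [0,0,0],"claw": 1.5}
    - {"xyz": [0,0,0],"angular": [0,0,0],"claw": 1.5}
    - {"xyz": [0,0,0],"angular": [0,0,0],"claw": 1.5}
  force: 35

```text
t: 13.6
eef_pos: [0.4609, 0.3464, 0.0712]
ee_rot: [-3.141, 0.0, -1.275]
force: [-0.4, -0.3, 2.0]
width: 0.0201
gripper_force: 35.0
```

```bash
python3 - <<'E'
from plan import *
s=monitor.get_state(); print(s['eef_pos'],s['width'],s['gripper_force'],s['force'])
leg((np.append(s['eef_pos'][:2],.14),rot(-73)),(tip(-125,0,60)[0],rot(YR)),tip(-125,0,12.5),tip(-72,0,12.5))
E
```

```text
[0.46087375 0.34637816 0.07120566] 0.02009853746207336 34.98725652694702 [-0.38994492 -0.29009098  1.99404651]
t=13.6 F=[-0.4 -0.3  2. ] width=20.1mm grip=35.0 q=[ 0.98  0.37 -0.42  0.   -0.77 -0.69]
turn [-0.  0. -0.] shift [ 0.    0.   -6.88]
turn [-0.  -0.  19.1] shift [ 18.49 -12.1    1.5 ]
turn [0. 0. 0.] shift [ 0.   -0.    4.75]
turn [0. 0. 0.] shift [5.3 0.  0. ]
```

>>> servo_tool:
  targets:
    - {"xyz": [0,0,-1],"angular": [0,0,0]}
    - {"xyz": [0,0,-2],"angular": [0,0,0]}
    - {"xyz": [0,0,-2],"angular": [0,0,0]}
    - {"xyz": [0,0,-2],"angular": [0,0,6]}
    - {"xyz": [0,0,0],"angular": [0,0,7]}
    - {"xyz": [0,0,0],"angular": [0,0,6.1]}
    - {"xyz": [1.5,-1,0],"angular": [0,0,0]}
    - {"xyz": [3,-2,0.3],"angular": [0,0,0]}
    - {"xyz": [3,-2,0.3],"angular": [0,0,0]}
    - {"xyz": [3,-2,0.3],"angular": [0,0,0]}
    - {"xyz": [3,-2,0.3],"angular": [0,0,0]}
    - {"xyz": [3,-2,0.3],"angular": [0,0,0]}
    - {"xyz": [2,-1.1,0],"angular": [0,0,0]}
    - {"xyz": [0,0,0],"angular": [0,0,0]}
    - {"xyz": [0,0,0],"angular": [0,0,0]}

```text
invalid input
```

```bash
cat > chk.py <<'E'
from plan import *
import sys
leg(tip(-125,0,12.5))
s=monitor.get_state(); p=s['eef_pos']; R=Ro.from_euler('xyz',s['ee_rot'])
f=grab('top'); g=grab('side')
# predicted plate corners (top face) drawn as green dots
C=[p+R.apply(np.array(c)/1e3) for c in [(93,18,65),(93,-18,65),(40,18,65),(40,-18,65)]]
out=[]
for F,(x0,y0,x1,y1) in ((f,(255,170,355,270)),(g,(285,165,385,265))):
    k=4; im=cv2.resize(F['color'][y0:y1,x0:x1],None,fx=k,fy=k,interpolation=cv2.INTER_CUBIC)
    for u in proj(F,C): cv2.circle(im,tuple(int(round(v)) for v in ((u-[x0,y0]+.5)*k-.5)),2,(0,255,0),-1)
    out.append(im)
cv2.imwrite(f'pics/{sys.argv[1]}.png',np.hstack(out))
E
python3 chk.py c4
```

```text
t=13.6 F=[-0.4 -0.3  2. ] width=20.1mm grip=35.0 q=[ 0.98  0.37 -0.42  0.   -0.77 -0.69]
turn [-0.   0.  19.1] shift [ 18.49 -12.1   -0.63]
```

View pics/c4.png

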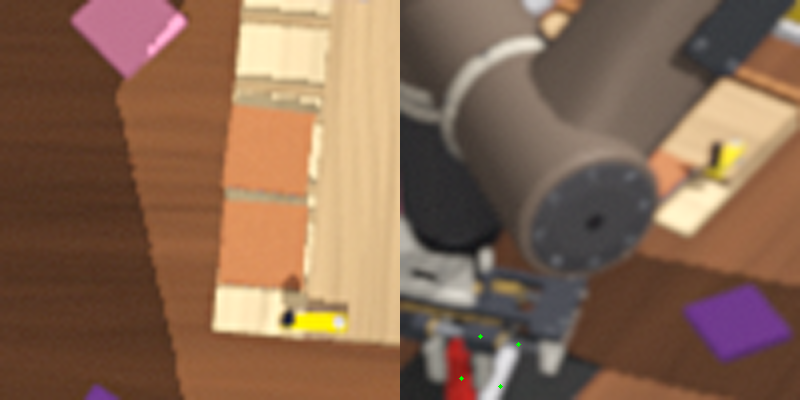

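>>> servo_tool:
  targets:
    - {"xyz": [0,0,-1],"angular": [0,0,0],"claw": 1.5}
    - {"xyz": [0,0,-2],"angular": [0,0,0],"claw": 1.5}
    - {"xyz": [0,0,-2],"angular": [0,0,0],"claw": 1.5}
    - {"xyz": [0,0,-2],"angular": [0,0,6],"claw": 1.5}
    - {"xyz": [0,0,0],"angular": [0,0,7],"claw": 1.5}
    - {"xyz": [0,0,0],"angular": [0,0,6.1],"claw": 1.5}
    - {"xyz": [1.5,-1,0],"angular": [0,0,0],"claw": 1.5}
    - {"xyz": [3,-2,0.3],"angular": [0,0,0],"claw": 1.5}
    - {"xyz": [3,-2,0.3],"angular": [0,0,0],"claw": 1.5}
    - {"xyz": [3,-2,0.3],"angular": [0,0,0],"claw": 1.5}
    - {"xyz": [3,-2,0.3],"angular": [0,0,0],"claw": 1.5}
    - {"xyz": [3,-2,0.3],"angular": [0,0,0],"claw": 1.5}
    - {"xyz": [2,-1.1,0],"angular": [0,0,0],"claw": 1.5}
    - {"xyz": [0,0,0],"angular": [0,0,0],"claw": 1.5}
    - {"xyz": [0,0,0],"angular": [0,0,0],"claw": 1.5}

```text
t: 15.2
eef_pos: [0.5747, 0.1563, 0.1262]
ee_rot: [3.141, -0.0, -1.61]
force: [1.2, 1.1, -1.7]
width: 0.02
gripper_force: 35.0
```

```bash
python3 chk.py c5
```

```text
t=15.2 F=[ 1.2  1.1 -1.7] width=20.0mm grip=35.0 q=[ 0.59  0.34 -0.33 -0.   -0.91 -0.63]
turn [ 0.  -0.  -0.1] shift [-0.09 -0.02  4.87]
```

View pics/c5.png

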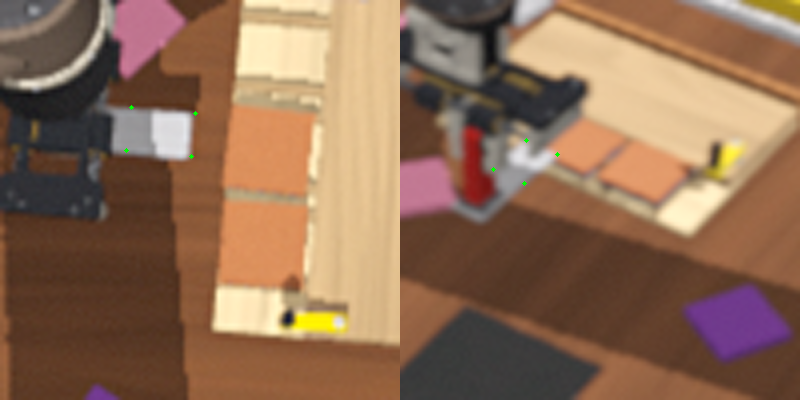

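>>> servo_tool:
  targets:
    - {"xyz": [0,0,1.5],"angular": [0,0,0],"claw": 1.5}
    - {"xyz": [0,0,1.5],"angular": [0,0,0],"claw": 1.5}
    - {"xyz": [0,0,1.2],"angular": [0,0,0],"claw": 1.5}
    - {"xyz": [0,0,0.6],"angular": [0,0,0],"claw": 1.5}
    - {"xyz": [0,0,0.1],"angular": [0,0,0],"claw": 1.5}
    - {"xyz": [0,0,0],"angular": [0,0,0],"claw": 1.5}

```text
t: 15.9
eef_pos: [0.5749, 0.1572, 0.0773]
ee_rot: [-3.141, -0.0, -1.608]
force: [0.8, -0.9, -1.2]
width: 0.0198
gripper_force: 35.0
```

>>> servo_tool:
  targets:
    - {"xyz": [0.5,0,0],"angular": [0,0,0],"claw": 1.5}
    - {"xyz": [1,0,0],"angular": [0,0,0],"claw": 1.5}
    - {"xyz": [1,0,0],"angular": [0,0,0],"claw": 1.5}
    - {"xyz": [1,0,0],"angular": [0,0,0],"claw": 1.5}
    - {"xyz": [1,0,0],"angular": [0,0,0],"claw": 1.5}
    - {"xyz": [0.7,0,0],"angular": [0,0,0],"claw": 1.5}
    - {"xyz": [0,0,0],"angular": [0,0,0],"claw": 1.5}
    - {"xyz": [0,0,0],"angular": [0,0,0],"claw": 1.5}

```text
t: 16.7
eef_pos: [0.573, 0.1047, 0.0771]
ee_rot: [-3.141, 0.0, -1.609]
force: [-0.0, -0.1, -1.9]
width: 0.0198
gripper_force: 35.0
```

```bash
cat > flip.py <<'E'
from plan import *
import sys
y=float(sys.argv[1]); W=[]
leg(tip(-72,y,12.5))
P=(-22,18); d=46
for ph in range(0,91,10):
    a=np.radians(ph); th=ph*.5
    if ph==0: W.append((*tip(P[0]-d,y,18,0),3,1.5)); continue
    W.append((*tip(P[0]-d*np.cos(a),y,P[1]+d*np.sin(a),th),2,1.5))
W.append((*tip(-14,y,65,45),2)); W.append((*tip(-4,y,64,45),2)); W.append((*tip(4,y,60,45),2))
plan(W)
E
python3 flip.py 0
```

```text
t=16.7 F=[-0.  -0.1 -1.9] width=19.8mm grip=35.0 q=[ 0.52  0.37 -0.4  -0.   -0.79 -0.55]
turn [-0.   0.  -0.1] shift [ 0.05 -0.01 -0.04]
t=16.7 F=[-0.  -0.1 -1.9] width=0.0198 pos=[0.573  0.1047 0.0771] rot=[-180.     0.   -92.2]
[{"xyz":[0.15,0.0,-0.2],"angular":[0.0,0.0,0.0],"claw":1.5},{"xyz":[0.15,0.0,-0.2],"angular":[0.0,0.0,-0.1],"claw":1.5},{"xyz":[0.15,0.0,-0.2],"angular":[0.0,0.0,0.0],"claw":1.5},{"xyz":[0.35,0.0,-0.8],"angular":[0.0,-2.5,0.0],"claw":1.5},{"xyz":[0.3,0.0,-0.8],"angular":[0.0,-2.5,0.0],"claw":1.5},{"xyz":[0.35,0.0,-0.8],"angular":[0.0,-2.5,0.0],"claw":1.5},{"xyz":[0.35,0.0,-0.8],"angular":[0.0,-2.5,0.0],"claw":1.5},{"xyz":[0.4,0.0,-0.75],"angular":[0.0,-2.5,0.0],"claw":1.5},{"xyz":[0.35,0.0,-0.8],"angular":[0.0,-2.5,0.0],"claw":1.5},{"xyz":[0.45,0.0,-0.75],"angular":[0.0,-2.5,0.0],"claw":1.5},{"xyz":[0.4,0.0,-0.8],"angular":[0.0,-2.5,0.0],"claw":1.5},{"xyz":[0.5,0.0,-0.75],"angular":[0.0,-2.5,0.0],"claw":1.5},{"xyz":[0.4,0.0,-0.8],"angular":[0.0,-2.5,0.0],"claw":1.5},{"xyz":[0.5,0.0,-0.75],"angular":[0.0,-2.5,0.0],"claw":1.5},{"xyz":[0.5,0.0,-0.75],"angular":[0.0,-2.5,0.0],"claw":1.5},{"xyz":[0.5,0.0,-0.7],"angular":[0.0,-2.5,0.0],"claw":1.5},{"xyz":[0.5,0.0,-0.75],"angular":[0.0,-2.5,0.0],"claw":1.5},{"xyz":[0.55,0.0,-0.7],"angular":[0.0,-2.5,0.0],"claw":1.5},{"xyz":[0.55,0.0,-0.75],"angular":[0.0,-2.5,0.0],"claw":1.5},{"xyz":[0.6,0.0,-0.65],"angular":[0.0,-2.5,0.0],"claw":1.5}]
[{"xyz":[0.55,0.0,-0.7],"angular":[0.0,-2.5,0.0],"claw":1.5},{"xyz":[0.25,0.0,-0.35],"angular":[0.0,0.0,0.0],"claw":1.5},{"xyz":[0.25,0.0,-0.3],"angular":[0.0,0.0,0.0],"claw":1.5},{"xyz":[0.4,0.0,-0.3],"angular":[0.0,0.0,0.0],"claw":1.5},{"xyz":[0.35,0.0,-0.35],"angular":[0.0,0.0,0.0],"claw":1.5},{"xyz":[0.45,0.0,-0.15],"angular":[0.0,0.0,0.0],"claw":1.5},{"xyz":[0.4,0.0,-0.1],"angular":[0.0,0.0,0.0],"claw":1.5}]
max (np.float64(0.9300537618869137), np.float64(2.5)) 27
```

>>> servo_tool:
  targets:
    - {"xyz": [0.15,0,-0.2],"angular": [0,0,0],"claw": 1.5}
    - {"xyz": [0.15,0,-0.2],"angular": [0,0,0],"claw": 1.5}
    - {"xyz": [0.15,0,-0.2],"angular": [0,0,0],"claw": 1.5}
    - {"xyz": [0.35,0,-0.8],"angular": [0,-2.5,0],"claw": 1.5}
    - {"xyz": [0.3,0,-0.8],"angular": [0,-2.5,0],"claw": 1.5}
    - {"xyz": [0.35,0,-0.8],"angular": [0,-2.5,0],"claw": 1.5}
    - {"xyz": [0.35,0,-0.8],"angular": [0,-2.5,0],"claw": 1.5}
    - {"xyz": [0.4,0,-0.75],"angular": [0,-2.5,0],"claw": 1.5}
    - {"xyz": [0.35,0,-0.8],"angular": [0,-2.5,0],"claw": 1.5}
    - {"xyz": [0.45,0,-0.75],"angular": [0,-2.5,0],"claw": 1.5}
    - {"xyz": [0.4,0,-0.8],"angular": [0,-2.5,0],"claw": 1.5}
    - {"xyz": [0.5,0,-0.75],"angular": [0,-2.5,0],"claw": 1.5}

```text
t: 17.9
eef_pos: [0.571, 0.0548, 0.1463]
ee_rot: [-3.141, 0.395, -1.607]
force: [-0.5, 0.7, -1.3]
width: 0.0202
gripper_force: 35.0
```

```bash
python3 - <<'E'
from plan import *
leg(tip(-22-46*np.cos(np.pi/4),0,18+46*np.sin(np.pi/4),22.5))
g=grab('side'); f=grab('top')
k=4; a=cv2.resize(g['color'][150:250,290:390],None,fx=k,fy=k,interpolation=cv2.INTER_CUBIC)
b=cv2.resize(f['color'][170:270,270:370],None,fx=k,fy=k,interpolation=cv2.INTER_CUBIC)
cv2.imwrite('pics/c6.png',np.hstack([a,b]))
E
```

```text
t=17.9 F=[-0.5  0.7 -1.3] width=20.2mm grip=35.0 q=[ 0.16  0.3  -0.2  -0.45 -1.03  0.03]
turn [-0.   0.1  0. ] shift [ 0.   -0.02  0.02]
```

View pics/c6.png

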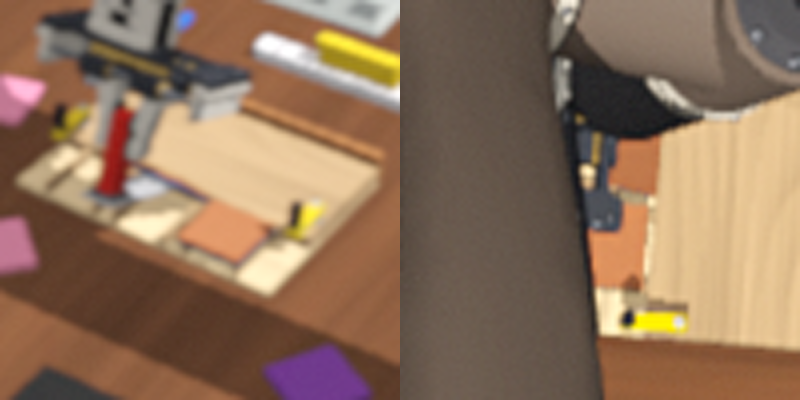

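Side view: the tile is tilting up on the plate tip at (180,185), showing a blue underside. I'll carry on.

>>> servo_tool:
  targets:
    - {"xyz": [0.4,0,-0.8],"angular": [0,-2.5,0],"claw": 1.5}
    - {"xyz": [0.5,0,-0.75],"angular": [0,-2.5,0],"claw": 1.5}
    - {"xyz": [0.5,0,-0.75],"angular": [0,-2.5,0],"claw": 1.5}
    - {"xyz": [0.5,0,-0.7],"angular": [0,-2.5,0],"claw": 1.5}
    - {"xyz": [0.5,0,-0.75],"angular": [0,-2.5,0],"claw": 1.5}
    - {"xyz": [0.55,0,-0.7],"angular": [0,-2.5,0],"claw": 1.5}
    - {"xyz": [0.55,0,-0.75],"angular": [0,-2.5,0],"claw": 1.5}
    - {"xyz": [0.6,0,-0.65],"angular": [0,-2.5,0],"claw": 1.5}
    - {"xyz": [0.55,0,-0.7],"angular": [0,-2.5,0],"claw": 1.5}
    - {"xyz": [0.25,0,-0.35],"angular": [0,0,0],"claw": 1.5}
    - {"xyz": [0.25,0,-0.3],"angular": [0,0,0],"claw": 1.5}
    - {"xyz": [0.4,0,-0.3],"angular": [0,0,0],"claw": 1.5}
    - {"xyz": [0.35,0,-0.35],"angular": [0,0,0],"claw": 1.5}
    - {"xyz": [0.45,0,-0.15],"angular": [0,0,0],"claw": 1.5}
    - {"xyz": [0.4,0,-0.1],"angular": [0,0,0],"claw": 1.5}
    - {"xyz": [0,0,0],"angular": [0,0,0],"claw": 1.5}
    - {"xyz": [0,0,0],"angular": [0,0,0],"claw": 1.5}

```text
t: 19.7
eef_pos: [0.5672, -0.0444, 0.1714]
ee_rot: [3.141, 0.785, -1.609]
force: [-1.0, 0.6, -1.8]
width: 0.0199
gripper_force: 35.0
```

```bash
python3 - <<'E'
from plan import *
leg(tip(4,0,60,45),tip(4,0,90,45),tip(-130,-82,50),tip(-130,-82,12.5),tip(-72,-82,12.5))
g=grab('side'); f=grab('top')
k=4; a=cv2.resize(g['color'][150:250,290:390],None,fx=k,fy=k,interpolation=cv2.INTER_CUBIC)
b=cv2.resize(f['color'][170:270,270:370],None,fx=k,fy=k,interpolation=cv2.INTER_CUBIC)
cv2.imwrite('pics/c7.png',np.hstack([a,b]))
E
```

```text
t=19.7 F=[-1.   0.6 -1.8] width=19.9mm grip=35.0 q=[-0.27  0.44 -0.01 -0.77 -1.41  0.47]
turn [-0.   0.  -0.1] shift [ 0.02 -0.04 -0.05]
turn [0. 0. 0.] shift [-2.12  0.   -2.12]
turn [ 0. 45. -0.] shift [-20.72   8.2    8.67]
turn [0. 0. 0.] shift [ 0.   -0.    3.75]
turn [0. 0. 0.] shift [5.8 0.  0. ]
```

View pics/c7.png

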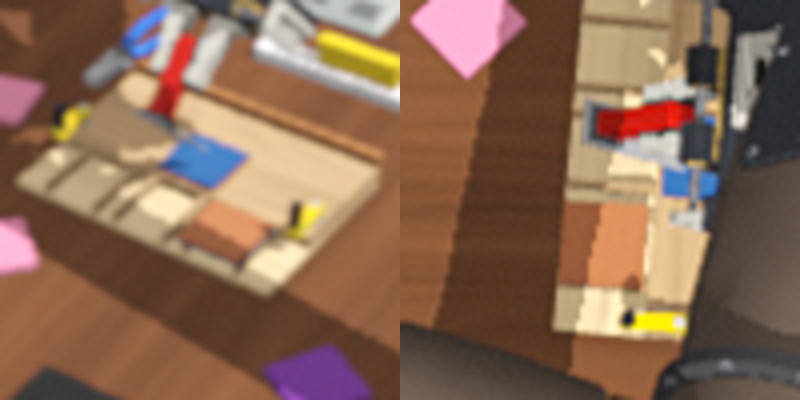

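Tile 1 lies on the shelf blue up, at side crop (205,160). Now the near tile.

>>> servo_tool:
  targets:
    - {"xyz": [-1,0,-1],"angular": [0,0,0],"claw": 1.5}
    - {"xyz": [-1.5,0,-1.5],"angular": [0,7.5,0],"claw": 1.5}
    - {"xyz": [0,0,0],"angular": [0,7.5,0],"claw": 1.5}
    - {"xyz": [0,0,0],"angular": [0,7.5,0],"claw": 1.5}
    - {"xyz": [0,0,0],"angular": [0,7.5,0],"claw": 1.5}
    - {"xyz": [0,0,0],"angular": [0,7.5,0],"claw": 1.5}
    - {"xyz": [0,0,0],"angular": [0,7.5,0],"claw": 1.5}
    - {"xyz": [-2,0.8,0],"angular": [0,0,0],"claw": 1.5}
    - {"xyz": [-3,1.2,0],"angular": [0,0,0],"claw": 1.5}
    - {"xyz": [-3,1.2,0],"angular": [0,0,0],"claw": 1.5}
    - {"xyz": [-3,1.2,0],"angular": [0,0,0],"claw": 1.5}
    - {"xyz": [-3,1.2,0],"angular": [0,0,0],"claw": 1.5}
    - {"xyz": [-3,1.2,1],"angular": [0,0,0],"claw": 1.5}
    - {"xyz": [-3,1.2,2],"angular": [0,0,0],"claw": 1.5}
    - {"xyz": [-0.5,0.2,2],"angular": [0,0,0],"claw": 1.5}
    - {"xyz": [0,0,2],"angular": [0,0,0],"claw": 1.5}
    - {"xyz": [0,0,1],"angular": [0,0,0],"claw": 1.5}
    - {"xyz": [0,0,0],"angular": [0,0,0],"claw": 1.5}
    - {"xyz": [0,0,0],"angular": [0,0,0],"claw": 1.5}

```text
t: 21.7
eef_pos: [0.4935, 0.1635, 0.1279]
ee_rot: [-3.141, 0.0, -1.609]
force: [0.2, 0.1, -0.9]
width: 0.0198
gripper_force: 35.0
```

```bash
python3 - <<'E'
from plan import *
leg(tip(-130,-82,12.5),tip(-72,-82,12.5))
E
```

```text
t=21.7 F=[ 0.2  0.1 -0.9] width=19.8mm grip=35.0 q=[ 0.7   0.22 -0.49  0.   -0.86 -0.74]
turn [-0.1  0.  -0.1] shift [-0.16  0.04  5.04]
turn [0. 0. 0.] shift [5.8 0.  0. ]
```

>>> servo_tool:
  targets:
    - {"xyz": [-0.15,0,1.5],"angular": [0,0,0],"claw": 1.5}
    - {"xyz": [0,0,1.5],"angular": [0,0,0],"claw": 1.5}
    - {"xyz": [0,0,1.2],"angular": [0,0,0],"claw": 1.5}
    - {"xyz": [0,0,0.6],"angular": [0,0,0],"claw": 1.5}
    - {"xyz": [0,0,0.2],"angular": [0,0,0],"claw": 1.5}
    - {"xyz": [0,0,0],"angular": [0,0,0],"claw": 1.5}
    - {"xyz": [0,0,0],"angular": [0,0,0],"claw": 1.5}

```text
t: 22.4
eef_pos: [0.4934, 0.1652, 0.0775]
ee_rot: [-3.141, 0.001, -1.608]
force: [0.8, -0.0, -1.8]
width: 0.0197
gripper_force: 35.0
```

>>> servo_tool:
  targets:
    - {"xyz": [0.6,0,0],"angular": [0,0,0],"claw": 1.5}
    - {"xyz": [1,0,0],"angular": [0,0,0],"claw": 1.5}
    - {"xyz": [1,0,0],"angular": [0,0,0],"claw": 1.5}
    - {"xyz": [1,0,0],"angular": [0,0,0],"claw": 1.5}
    - {"xyz": [1,0,0],"angular": [0,0,0],"claw": 1.5}
    - {"xyz": [1,0,0],"angular": [0,0,0],"claw": 1.5}
    - {"xyz": [0.2,0,0],"angular": [0,0,0],"claw": 1.5}
    - {"xyz": [0,0,0],"angular": [0,0,0],"claw": 1.5}
    - {"xyz": [0,0,0],"angular": [0,0,0],"claw": 1.5}

```text
t: 23.3
eef_pos: [0.4911, 0.1071, 0.077]
ee_rot: [-3.141, 0.0, -1.608]
force: [-0.9, -0.1, -2.3]
width: 0.0198
gripper_force: 35.0
```

```bash
python3 flip.py -82 | head -2
```

```text
t=23.3 F=[-0.9 -0.1 -2.3] width=19.8mm grip=35.0 q=[ 0.61  0.26 -0.58  0.   -0.73 -0.64]
turn [-0.   0.  -0.1] shift [-0.   -0.   -0.05]
```

>>> servo_tool:
  targets:
    - {"xyz": [0.15,0,-0.2],"angular": [0,0,0],"claw": 1.5}
    - {"xyz": [0.1,0,-0.2],"angular": [0,0,0],"claw": 1.5}
    - {"xyz": [0.15,0,-0.2],"angular": [0,0,0],"claw": 1.5}
    - {"xyz": [0.35,0,-0.8],"angular": [0,-2.5,0],"claw": 1.5}
    - {"xyz": [0.3,0,-0.8],"angular": [0,-2.5,0],"claw": 1.5}
    - {"xyz": [0.35,0,-0.8],"angular": [0,-2.5,0],"claw": 1.5}
    - {"xyz": [0.35,0,-0.8],"angular": [0,-2.5,0],"claw": 1.5}
    - {"xyz": [0.4,0,-0.75],"angular": [0,-2.5,0],"claw": 1.5}
    - {"xyz": [0.35,0,-0.8],"angular": [0,-2.5,0],"claw": 1.5}
    - {"xyz": [0.45,0,-0.75],"angular": [0,-2.5,0],"claw": 1.5}
    - {"xyz": [0.4,0,-0.8],"angular": [0,-2.5,0],"claw": 1.5}
    - {"xyz": [0.5,0,-0.75],"angular": [0,-2.5,0],"claw": 1.5}

```text
t: 24.5
eef_pos: [0.4892, 0.0573, 0.1463]
ee_rot: [-3.14, 0.395, -1.607]
force: [-0.7, -0.4, -2.4]
width: 0.0198
gripper_force: 35.0
```

>>> servo_tool:
  targets:
    - {"xyz": [0.4,0,-0.8],"angular": [0,-2.5,0],"claw": 1.5}
    - {"xyz": [0.5,0,-0.75],"angular": [0,-2.5,0],"claw": 1.5}
    - {"xyz": [0.5,0,-0.75],"angular": [0,-2.5,0],"claw": 1.5}
    - {"xyz": [0.5,0,-0.7],"angular": [0,-2.5,0],"claw": 1.5}
    - {"xyz": [0.5,0,-0.75],"angular": [0,-2.5,0],"claw": 1.5}
    - {"xyz": [0.55,0,-0.7],"angular": [0,-2.5,0],"claw": 1.5}
    - {"xyz": [0.55,0,-0.75],"angular": [0,-2.5,0],"claw": 1.5}
    - {"xyz": [0.6,0,-0.65],"angular": [0,-2.5,0],"claw": 1.5}
    - {"xyz": [0.55,0,-0.7],"angular": [0,-2.5,0],"claw": 1.5}
    - {"xyz": [0.25,0,-0.35],"angular": [0,0,0],"claw": 1.5}
    - {"xyz": [0.25,0,-0.3],"angular": [0,0,0],"claw": 1.5}
    - {"xyz": [0.4,0,-0.3],"angular": [0,0,0],"claw": 1.5}
    - {"xyz": [0.35,0,-0.35],"angular": [0,0,0],"claw": 1.5}
    - {"xyz": [0.45,0,-0.15],"angular": [0,0,0],"claw": 1.5}
    - {"xyz": [0.4,0,-0.1],"angular": [0,0,0],"claw": 1.5}
    - {"xyz": [0,0,0],"angular": [0,0,0],"claw": 1.5}
    - {"xyz": [0,0,0],"angular": [0,0,0],"claw": 1.5}

```text
t: 26.2
eef_pos: [0.4852, -0.0417, 0.1714]
ee_rot: [3.141, 0.786, -1.609]
force: [0.8, -0.8, -2.0]
width: 0.0198
gripper_force: 35.0
```

>>> servo_tool:
  targets:
    - {"xyz": [-1,0,-1],"angular": [0,0,0],"claw": 1.5}
    - {"xyz": [-1.5,0,-1.5],"angular": [0,7.5,0],"claw": 1.5}
    - {"xyz": [0,0,0],"angular": [0,7.5,0],"claw": 1.5}
    - {"xyz": [0,0,0],"angular": [0,7.5,0],"claw": 1.5}
    - {"xyz": [0,0,0],"angular": [0,7.5,0],"claw": 1.5}
    - {"xyz": [0,0,0],"angular": [0,7.5,0],"claw": 1.5}
    - {"xyz": [0,0,0],"angular": [0,7.5,0],"claw": 1.5}

```text
t: 26.9
eef_pos: [0.4861, -0.041, 0.2094]
ee_rot: [-3.136, -0.003, -1.608]
force: [-0.5, -2.2, -1.9]
width: 0.0198
gripper_force: 35.0
```

```bash
python3 - <<'E'
from plan import *
# flipper_mid at mat centre (.4671,.3318), flipper yaw -73 as before
yaw=-90; R=rot(yaw); h=np.array([.4671,.3318,0])-R.apply([.0355,0,0])
leg((h+[0,0,.14],R),(h+[0,0,.0715],R))
g=grab('side'); f=grab('top')
k=4; a=cv2.resize(g['color'][150:250,290:390],None,fx=k,fy=k,interpolation=cv2.INTER_CUBIC)
b=cv2.resize(f['color'][170:270,270:370],None,fx=k,fy=k,interpolation=cv2.INTER_CUBIC)
cv2.imwrite('pics/c8.png',np.hstack([a,b]))
E
```

```text
t=26.9 F=[-0.5 -2.2 -1.9] width=19.8mm grip=35.0 q=[ 0.32  0.08 -0.45  0.01 -1.04 -0.36]
turn [-0.3 -0.2 -2.2] shift [-40.83   1.9    6.94]
turn [0. 0. 0.] shift [ 0.   -0.    6.85]
```

View pics/c8.png

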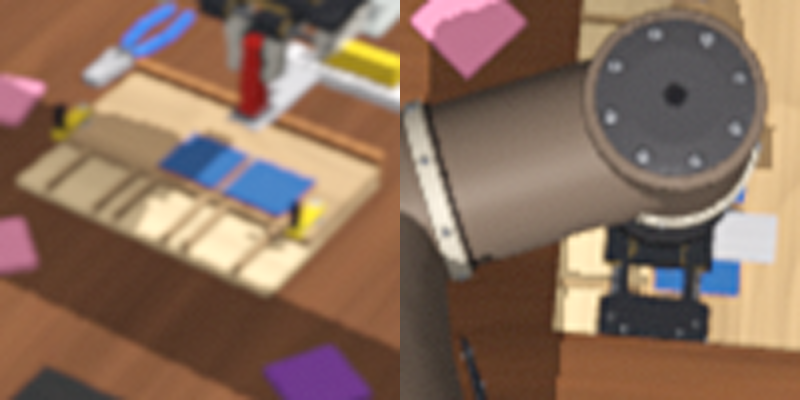

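Both tiles are blue up on the shelf, at side crop (203,160) and (270,187). Next I'll put the flipper back on the mat.

>>> servo_tool:
  targets:
    - {"xyz": [-2,0.1,0],"angular": [0,0,-2.2],"claw": 1.5}
    - {"xyz": [-3.8,0.2,0],"angular": [0,0,0],"claw": 1.5}
    - {"xyz": [-3.8,0.2,0],"angular": [0,0,0],"claw": 1.5}
    - {"xyz": [-3.8,0.2,0],"angular": [0,0,0],"claw": 1.5}
    - {"xyz": [-3.8,0.2,0],"angular": [0,0,0],"claw": 1.5}
    - {"xyz": [-3.8,0.2,0.5],"angular": [0,0,0],"claw": 1.5}
    - {"xyz": [-3.8,0.2,1],"angular": [0,0,0],"claw": 1.5}
    - {"xyz": [-3.8,0.2,1],"angular": [0,0,0],"claw": 1.5}
    - {"xyz": [-3.8,0.2,1],"angular": [0,0,0],"claw": 1.5}
    - {"xyz": [-3.8,0.2,1],"angular": [0,0,0],"claw": 1.5}
    - {"xyz": [-3,0,1],"angular": [0,0,0],"claw": 1.5}
    - {"xyz": [-1.4,0,1.4],"angular": [0,0,0],"claw": 1.5}
    - {"xyz": [0,0,2],"angular": [0,0,0],"claw": 1.5}
    - {"xyz": [0,0,2],"angular": [0,0,0],"claw": 1.5}
    - {"xyz": [0,0,1],"angular": [0,0,0],"claw": 1.5}
    - {"xyz": [0,0,0],"angular": [0,0,0],"claw": 1.5}
    - {"xyz": [0,0,0],"angular": [0,0,0],"claw": 1.5}

```text
t: 28.7
eef_pos: [0.4672, 0.3641, 0.0886]
ee_rot: [-3.141, 0.001, -1.57]
force: [0.8, 0.2, -0.6]
width: 0.02
gripper_force: 35.0
```

```bash
python3 - <<'E'
from plan import *
R=rot(-90); h=np.array([.4671,.3318,0])-R.apply([.0355,0,0])
leg((h+[0,0,.0715],R))
E
```

```text
t=28.7 F=[ 0.8  0.2 -0.6] width=20.0mm grip=35.0 q=[ 0.99  0.37 -0.37 -0.   -0.83 -0.99]
turn [-0.  0.  0.] shift [-0.32  0.01  1.71]
```

>>> servo_tool:
  targets:
    - {"xyz": [-0.3,0,0.8],"angular": [0,0,0],"claw": 1.5}
    - {"xyz": [0,0,0.5],"angular": [0,0,0],"claw": 1.5}
    - {"xyz": [0,0,0.2],"angular": [0,0,0],"claw": 1.5}
    - {"xyz": [0,0,0.2],"angular": [0,0,0],"claw": 1.5}
    - {"xyz": [0,0,0],"angular": [0,0,0],"claw": 1.5}
    - {"xyz": [0,0,0],"angular": [0,0,0],"claw": 1.5}

```text
t: 29.3
eef_pos: [0.4667, 0.3672, 0.0712]
ee_rot: [-3.141, 0.0, -1.57]
force: [-0.3, -0.7, 2.5]
width: 0.0198
gripper_force: 35.0
```

>>> servo_tool:
  targets:
    - {"xyz": [0,0,0],"angular": [0,0,0],"claw": 6}
    - {"xyz": [0,0,0],"angular": [0,0,0],"claw": 6}
    - {"xyz": [0,0,0],"angular": [0,0,0],"claw": 6}
    - {"xyz": [0,0,0],"angular": [0,0,0],"claw": 6}
    - {"xyz": [0,0,-2],"angular": [0,0,0],"claw": 6}
    - {"xyz": [0,0,-2],"angular": [0,0,0],"claw": 6}
    - {"xyz": [0,0,-3],"angular": [0,0,0],"claw": 6}
    - {"xyz": [0,0,-4],"angular": [0,0,0],"claw": 6}
    - {"xyz": [0,0,-4],"angular": [0,0,0],"claw": 6}

```text
t: 30.2
eef_pos: [0.4664, 0.3668, 0.222]
ee_rot: [3.141, -0.001, -1.57]
force: [1.1, -0.1, 0.2]
width: 0.06
gripper_force: 0.0
```

```bash
python3 - <<'E'
from plan import *
f=grab('top'); g=grab('side')
h=cv2.cvtColor(f['color'],cv2.COLOR_BGR2HSV)
m=((h[...,0]>22)&(h[...,0]<35)&(h[...,1]>190)&(h[...,2]>100)).astype(np.uint8)
k,l,st,ce=cv2.connectedComponentsWithStats(m); print([(st[i].tolist(),ce[i].round(1).tolist()) for i in range(1,k) if st[i,4]>15])
a=cv2.resize(f['color'][180:280,395:440],None,fx=6,fy=6,interpolation=cv2.INTER_CUBIC)
b=cv2.resize(g['color'][140:190,345:420],None,fx=6,fy=6,interpolation=cv2.INTER_CUBIC)
m=np.zeros((600,720+2,3),np.uint8); m[:600,:270]=a; m[:300,272:722]=b
c=cv2.resize(f['color'][200:265,185:260],None,fx=4.5,fy=4.5,interpolation=cv2.INTER_CUBIC); m[302:302+c.shape[0],272:272+c.shape[1]]=c[:298]
cv2.imwrite('pics/c9.png',m)
leg()
E
```

```text
[([333, 164, 13, 5, 52], [339.7, 166.1]), ([415, 214, 7, 29, 167], [418.2, 227.8]), ([328, 248, 11, 5, 41], [333.6, 250.0])]
t=30.3 F=[-0.1  0.7 -0. ] width=59.9mm grip=0.0 q=[ 1.    0.24 -0.21  0.   -1.11 -0.99]
```

View pics/c9.png

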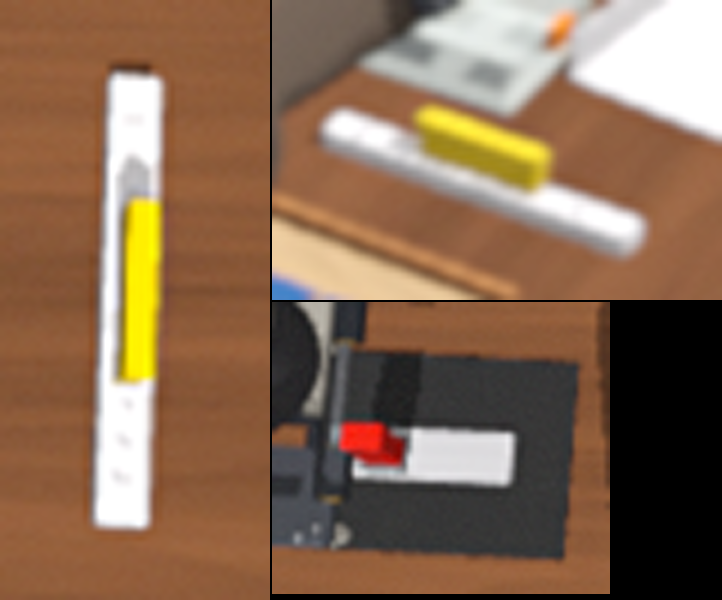

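```bash
python3 - <<'E'
from plan import *
f=last('top')
U=lambda u,v:((u+.5)/6-.5+395,(v+.5)/6-.5+180)
W=back(f,[U(108,72),U(163,75),U(93,525),U(150,528)],.016)
c=W.mean(0); d=W[:2].mean(0)-W[2:].mean(0); yaw=np.degrees(np.arctan2(d[1],d[0])); print(c,yaw,np.linalg.norm(d),np.linalg.norm(W[0]-W[1]))
print('yellow', back(f,[U(145,200),U(140,381)],.052), back(f,[[418.2,227.8]],.052))
R=rot(yaw-180); c[2]=0
leg((c+[0,0,.15],R),(c+[0,0,.041],R))
E
```

```text
[ 0.51106367 -0.31635483  0.016     ] -1.3239503496930471 0.25447846367927496 0.031057813900169075
yellow [[ 0.55908325 -0.31786866  0.052     ]
 [ 0.45962662 -0.31579564  0.052     ]] [[ 0.50966945 -0.31638664  0.052     ]]
t=30.3 F=[-0.1  0.7 -0. ] width=59.9mm grip=0.0 q=[ 1.    0.24 -0.21  0.   -1.11 -0.99]
turn [ 0.   0.6 91.4] shift [ -5.8  -68.45   7.72]
turn [0. 0. 0.] shift [ 0.  -0.  10.9]
```

>>> servo_tool:
  targets:
    - {"xyz": [0,0,0],"angular": [0,0,8.3],"claw": 6}
    - {"xyz": [0,0,0],"angular": [0,0,8.3],"claw": 6}
    - {"xyz": [0,0,0],"angular": [0,0,8.3],"claw": 6}
    - {"xyz": [0,0,0],"angular": [0,0,8.3],"claw": 6}
    - {"xyz": [0,0,0],"angular": [0,0,8.3],"claw": 6}
    - {"xyz": [0,0,0],"angular": [0,0,8.3],"claw": 6}
    - {"xyz": [0,0,0],"angular": [0,0,8.3],"claw": 6}
    - {"xyz": [0,0,0],"angular": [0,0,8.3],"claw": 6}
    - {"xyz": [0,0,0],"angular": [0,0,8.3],"claw": 6}
    - {"xyz": [0,0,0],"angular": [0,0,8.3],"claw": 6}
    - {"xyz": [0,0,0],"angular": [0,0,8.4],"claw": 6}

```text
t: 31.4
eef_pos: [0.4667, 0.3672, 0.2206]
ee_rot: [-3.142, -0.0, 3.112]
force: [0.0, -0.8, 0.2]
width: 0.0599
gripper_force: 0.0
```

>>> servo_tool:
  targets:
    - {"xyz": [-0.2,-2,0],"angular": [0,0,0],"claw": 6}
    - {"xyz": [-0.3,-3.5,0],"angular": [0,0,0],"claw": 6}
    - {"xyz": [-0.3,-3.5,0],"angular": [0,0,0],"claw": 6}
    - {"xyz": [-0.3,-3.5,0],"angular": [0,0,0],"claw": 6}
    - {"xyz": [-0.3,-3.5,0],"angular": [0,0,0],"claw": 6}
    - {"xyz": [-0.3,-3.5,0],"angular": [0,0,0],"claw": 6}
    - {"xyz": [-0.3,-3.5,0],"angular": [0,0,0],"claw": 6}
    - {"xyz": [-0.3,-3.5,0],"angular": [0,0,0],"claw": 6}
    - {"xyz": [-0.3,-3.5,0],"angular": [0,0,0],"claw": 6}
    - {"xyz": [-0.3,-3.5,0],"angular": [0,0,0],"claw": 6}
    - {"xyz": [-0.3,-3.5,0],"angular": [0,0,0],"claw": 6}
    - {"xyz": [-0.3,-3.5,0],"angular": [0,0,0],"claw": 6}
    - {"xyz": [-0.3,-3.5,0],"angular": [0,0,0],"claw": 6}
    - {"xyz": [-0.3,-3.5,0],"angular": [0,0,0],"claw": 6}
    - {"xyz": [-0.3,-3.5,0],"angular": [0,0,0],"claw": 6}
    - {"xyz": [-0.3,-3.5,1],"angular": [0,0,0],"claw": 6}
    - {"xyz": [-0.3,-3.5,1.5],"angular": [0,0,0],"claw": 6}
    - {"xyz": [-0.3,-3.5,1.5],"angular": [0,0,0],"claw": 6}
    - {"xyz": [-0.3,-3.5,1.5],"angular": [0,0,0],"claw": 6}
    - {"xyz": [-0.2,-3.2,1.5],"angular": [0,0,0],"claw": 6}

```text
t: 33.4
eef_pos: [0.5079, -0.3179, 0.1501]
ee_rot: [-3.142, 0.0, 3.12]
force: [0.6, 1.0, 0.1]
width: 0.0602
gripper_force: 0.0
```

```bash
python3 - <<'E'
from plan import *
c=np.array([.510,-.3165,.041])
leg((c,rot(-181.3)))
f=grab('side'); 
h=cv2.cvtColor(f['color'],cv2.COLOR_BGR2HSV)
m=((h[...,0]>22)&(h[...,0]<35)&(h[...,1]>190)&(h[...,2]>100)).astype(np.uint8)
k,l,st,ce=cv2.connectedComponentsWithStats(m); print([(st[i].tolist(),ce[i].round(1).tolist()) for i in range(1,k) if st[i,4]>15])
E
```

```text
t=33.4 F=[0.6 1.  0.1] width=60.2mm grip=0.0 q=[-0.23  0.32 -0.29  0.   -0.96 -1.36]
turn [-0.   0.   0.1] shift [-0.21  0.15 10.91]
[([370, 159, 20, 12, 114], [380.0, 164.6])]
```

>>> servo_tool:
  targets:
    - {"xyz": [-0.2,0.1,2],"angular": [0,0,0],"claw": 6}
    - {"xyz": [0,0,2.5],"angular": [0,0,0],"claw": 6}
    - {"xyz": [0,0,2.5],"angular": [0,0,0],"claw": 6}
    - {"xyz": [0,0,2],"angular": [0,0,0],"claw": 6}
    - {"xyz": [0,0,1.3],"angular": [0,0,0],"claw": 6}
    - {"xyz": [0,0,0.5],"angular": [0,0,0],"claw": 6}
    - {"xyz": [0,0,0],"angular": [0,0,0],"claw": 1}
    - {"xyz": [0,0,0],"angular": [0,0,0],"claw": 1}
    - {"xyz": [0,0,0],"angular": [0,0,0],"claw": 1}
    - {"xyz": [0,0,0],"angular": [0,0,0],"claw": 1}
    - {"xyz": [0,0,0],"angular": [0,0,0],"claw": 1}
    - {"xyz": [0,0,0],"angular": [0,0,0],"claw": 1}
    - {"xyz": [0,0,0],"angular": [0,0,0],"claw": 1}
    - {"xyz": [0,0,0],"angular": [0,0,0],"claw": 1}
    - {"xyz": [0,0,0],"angular": [0,0,0],"claw": 1}
    - {"xyz": [0,0,0],"angular": [0,0,0],"claw": 1}
  force: 40

```text
t: 35.05
eef_pos: [0.5109, -0.3152, 0.0432]
ee_rot: [-3.141, 0.001, 3.118]
force: [-1.0, -1.7, 4.4]
width: 0.0158
gripper_force: 40.0
```

```bash
python3 - <<'E'
from plan import *
# straightedge centre in tool frame along tool x assumed 0 ; rack: bar yaw = rack yaw, tool yaw=-182.1
R=rot(-182.1)
s=monitor.get_state();print(s['eef_pos'],s['width'],s['gripper_force'])
leg((s['eef_pos']+[0,0,.15],R),(rw(-55,0,190),R),(rw(-55,0,22+41+1.5),R),(rw(-30,0,22+41+1.5),R))
E
```

```text
[ 0.51089877 -0.31524609  0.04319431] 0.015794332472313675 39.99201714992523
t=35.0 F=[-1.  -1.7  4.4] width=15.8mm grip=40.0 q=[-0.23  0.44 -0.39  0.   -0.74 -1.37]
turn [-0.   0.   0.8] shift [  0.   0. -15.]
turn [0. 0. 0.] shift [-4.67 31.14  0.32]
turn [0. 0. 0.] shift [ 0.   -0.   12.55]
turn [0. 0. 0.] shift [ 0.  -2.5 -0. ]
```

>>> servo_tool:
  targets:
    - {"xyz": [0,0,-1],"angular": [0,0,0],"claw": 1}
    - {"xyz": [0,0,-2],"angular": [0,0,0],"claw": 1}
    - {"xyz": [0,0,-3],"angular": [0,0,0.8],"claw": 1}
    - {"xyz": [0,0,-3],"angular": [0,0,0],"claw": 1}
    - {"xyz": [0,0,-3],"angular": [0,0,0],"claw": 1}
    - {"xyz": [0,0,-3],"angular": [0,0,0],"claw": 1}
    - {"xyz": [-0.4,2,0],"angular": [0,0,0],"claw": 1}
    - {"xyz": [-0.4,3,0],"angular": [0,0,0],"claw": 1}
    - {"xyz": [-0.4,3,0],"angular": [0,0,0],"claw": 1}
    - {"xyz": [-0.4,3,0],"angular": [0,0,0],"claw": 1}
    - {"xyz": [-0.4,3,0],"angular": [0,0,0],"claw": 1}
    - {"xyz": [-0.4,3,0],"angular": [0,0,0],"claw": 1}
    - {"xyz": [-0.4,3,0],"angular": [0,0,0],"claw": 1}
    - {"xyz": [-0.4,3,0],"angular": [0,0,0],"claw": 1}
    - {"xyz": [-0.4,3,0],"angular": [0,0,0],"claw": 1}
    - {"xyz": [-0.4,3,0],"angular": [0,0,0],"claw": 1}
    - {"xyz": [-0.6,2.1,0],"angular": [0,0,0],"claw": 1}
    - {"xyz": [0,0,0],"angular": [0,0,0],"claw": 1}
    - {"xyz": [0,0,0],"angular": [0,0,0],"claw": 1}

```text
t: 36.95
eef_pos: [0.5674, -0.0055, 0.1923]
ee_rot: [-3.142, -0.002, 3.105]
force: [-0.3, -1.2, -4.4]
width: 0.0162
gripper_force: 40.0
```

```bash
python3 - <<'E'
from plan import *
R=rot(-182.1)
leg((rw(-55,0,190),R),(rw(-55,0,67),R))
s=monitor.get_state(); p=s['eef_pos']; Rm=Ro.from_euler('xyz',s['ee_rot'])
f=grab('top'); g=grab('side')
C=[p+Rm.apply(np.array(c)/1e3) for c in [(125,13,27),(125,-13,27),(-125,13,27),(-125,-13,27)]]
out=[]
for F,(x0,y0,x1,y1) in ((f,(280,145,380,275)),(g,(285,110,385,240))):
    k=4; im=cv2.resize(F['color'][y0:y1,x0:x1],None,fx=k,fy=k,interpolation=cv2.INTER_CUBIC)
    for u in proj(F,C): cv2.circle(im,tuple(int(round(v)) for v in ((u-[x0,y0]+.5)*k-.5)),2,(0,255,0),-1)
    out.append(im)
cv2.imwrite('pics/c10.png',np.hstack(out))
E
```

```text
t=37.0 F=[-0.3 -1.2 -4.4] width=16.2mm grip=40.0 q=[ 0.33  0.23 -0.31 -0.   -1.04 -1.94]
turn [-0.  -0.1  0. ] shift [-0.16 -0.02  0.23]
turn [0. 0. 0.] shift [ 0.  -0.  12.3]
```

View pics/c10.png

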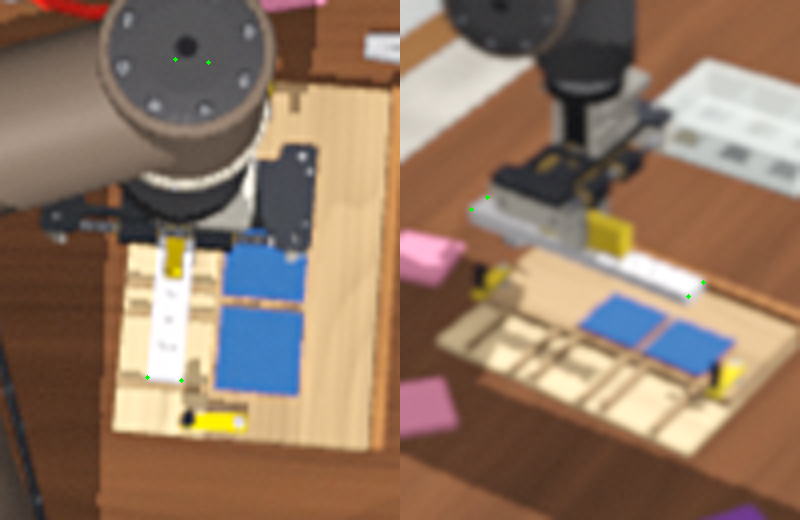

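>>> servo_tool:
  targets:
    - {"xyz": [-0.3,0,2],"angular": [0,0,0],"claw": 1}
    - {"xyz": [0,0,2.5],"angular": [0,0,0],"claw": 1}
    - {"xyz": [0,0,2.5],"angular": [0,0,0],"claw": 1}
    - {"xyz": [0,0,2.5],"angular": [0,0,0],"claw": 1}
    - {"xyz": [0,0,2],"angular": [0,0,0],"claw": 1}
    - {"xyz": [0,0,1],"angular": [0,0,0],"claw": 1}
    - {"xyz": [0,0,0],"angular": [0,0,0],"claw": 1}
    - {"xyz": [0,0,0],"angular": [0,0,0],"claw": 1}

```text
t: 37.85
eef_pos: [0.5718, -0.0064, 0.0686]
ee_rot: [-3.142, 0.001, 3.104]
force: [1.0, 0.1, -3.0]
width: 0.0159
gripper_force: 40.0
```

```bash
python3 - <<'E'
from plan import *
R=rot(-182.1)
leg((rw(-55,1.3,66.2),R),(rw(27,1.3,66.2),R))
E
```

```text
t=37.9 F=[ 1.   0.1 -3. ] width=15.9mm grip=40.0 q=[ 0.33  0.37 -0.44  0.   -0.76 -1.94]
turn [-0.   0.  -0.1] shift [0.15 0.05 0.24]
turn [0. 0. 0.] shift [-0.  -8.2 -0. ]
```

>>> servo_tool:
  targets:
    - {"xyz": [0.15,0,0.2],"angular": [0,0,0],"claw": 1}
    - {"xyz": [0,-0.3,0],"angular": [0,0,0],"claw": 1}
    - {"xyz": [0,-0.5,0],"angular": [0,0,0],"claw": 1}
    - {"xyz": [0,-0.5,0],"angular": [0,0,0],"claw": 1}
    - {"xyz": [0,-0.5,0],"angular": [0,0,0],"claw": 1}
    - {"xyz": [0,-0.5,0],"angular": [0,0,0],"claw": 1}
    - {"xyz": [0,-0.5,0],"angular": [0,0,0],"claw": 1}
    - {"xyz": [0,-0.5,0],"angular": [0,0,0],"claw": 1}
    - {"xyz": [0,-0.5,0],"angular": [0,0,0],"claw": 1}
    - {"xyz": [0,-0.5,0],"angular": [0,0,0],"claw": 1}
    - {"xyz": [0,-0.5,0],"angular": [0,0,0],"claw": 1}
    - {"xyz": [0,-0.5,0],"angular": [0,0,0],"claw": 1}
    - {"xyz": [0,-0.5,0],"angular": [0,0,0],"claw": 1}
    - {"xyz": [0,-0.5,0],"angular": [0,0,0],"claw": 1}
    - {"xyz": [0,-0.5,0],"angular": [0,0,0],"claw": 1}
    - {"xyz": [0,-0.5,0],"angular": [0,0,0],"claw": 1}
    - {"xyz": [0,-0.5,0],"angular": [0,0,0],"claw": 1}
    - {"xyz": [0,-0.4,0],"angular": [0,0,0],"claw": 1}
    - {"xyz": [0,0,0],"angular": [0,0,0],"claw": 1}
    - {"xyz": [0,0,0],"angular": [0,0,0],"claw": 1}

```text
t: 39.85
eef_pos: [0.5665, -0.0883, 0.0657]
ee_rot: [-3.141, -0.0, 3.104]
force: [0.5, 0.9, -3.1]
width: 0.0159
gripper_force: 40.0
```

```bash
python3 - <<'E'
from plan import *
R=rot(-182.1)
leg((rw(32,1.3,66.2),R)); s=monitor.get_state(); print(s['force'],s['moment'],s['ee_rot'])
E
```

```text
t=39.9 F=[ 0.5  0.9 -3.1] width=15.9mm grip=40.0 q=[ 0.19  0.38 -0.44  0.   -0.76 -1.8 ]
turn [-0.  -0.  -0.1] shift [-0.08 -0.44 -0.05]
[ 0.48165078  0.91311164 -3.1399757 ] [ 0.00770899 -0.08591883 -0.02309355] [-3.14138485e+00 -4.49154248e-04  3.10389043e+00]
```

>>> servo_tool:
  targets:
    - {"xyz": [-0.1,-0.1,0],"angular": [0,0,0],"claw": 1}
    - {"xyz": [0,-0.1,0],"angular": [0,0,0],"claw": 1}
    - {"xyz": [0,-0.1,0],"angular": [0,0,0],"claw": 1}
    - {"xyz": [0,0,0],"angular": [0,0,0],"claw": 1}
    - {"xyz": [0,0,0],"angular": [0,0,0],"claw": 1}

```text
t: 40.35
eef_pos: [0.5676, -0.091, 0.0658]
ee_rot: [-3.142, 0.0, 3.104]
force: [0.9, 0.6, -4.3]
width: 0.0159
gripper_force: 40.0
```

>>> servo_tool:
  targets:
    - {"xyz": [0,-0.1,0],"angular": [0,0,0],"claw": 1}
    - {"xyz": [0,0,0],"angular": [0,0,0],"claw": 1}

```text
t: 40.55
eef_pos: [0.5676, -0.0921, 0.0659]
ee_rot: [3.142, 0.0, 3.104]
force: [0.9, 1.0, -4.0]
width: 0.016
gripper_force: 40.0
```

>>> servo_tool:
  targets:
    - {"xyz": [0,-0.1,0],"angular": [0,0,0],"claw": 1}
    - {"xyz": [0,0,0],"angular": [0,0,0],"claw": 1}

```text
t: 40.75
eef_pos: [0.5675, -0.0931, 0.0658]
ee_rot: [-3.142, -0.0, 3.104]
force: [0.3, -0.8, -4.3]
width: 0.0159
gripper_force: 40.0
```

>>> servo_tool:
  targets:
    - {"xyz": [0,-0.1,0],"angular": [0,0,0],"claw": 1}
    - {"xyz": [0,0,0],"angular": [0,0,0],"claw": 1}

```text
t: 40.95
eef_pos: [0.5675, -0.0934, 0.0659]
ee_rot: [3.141, 0.0, 3.104]
force: [-1.0, 6.2, -3.1]
width: 0.0156
gripper_force: 40.0
```

>>> servo_tool:
  targets:
    - {"xyz": [0,-0.1,0],"angular": [0,0,0],"claw": 1}
    - {"xyz": [0,0,0],"angular": [0,0,0],"claw": 1}

```text
t: 41.15
eef_pos: [0.5675, -0.0936, 0.0659]
ee_rot: [3.14, 0.0, 3.104]
force: [-0.5, 10.1, -3.0]
width: 0.0157
gripper_force: 40.0
```

>>> servo_tool:
  targets:
    - {"xyz": [0,-0.1,0],"angular": [0,0,0],"claw": 1}
    - {"xyz": [0,0,0],"angular": [0,0,0],"claw": 1}

```text
t: 41.35
eef_pos: [0.5676, -0.0937, 0.066]
ee_rot: [3.139, 0.001, 3.104]
force: [-2.3, 15.9, -0.2]
width: 0.0157
gripper_force: 40.0
```

```bash
python3 - <<'E'
from plan import *
s=monitor.get_state(); print(s['force'],s['moment'],s['ee_rot'])
f=grab('top'); g=grab('side')
leg((rw(32,1.3,65.2),rot(-182.1)))
out=[]
for F,(x0,y0,x1,y1) in ((f,(300,150,400,270)),(g,(290,130,390,250))):
    out.append(cv2.resize(F['color'][y0:y1,x0:x1],None,fx=4,fy=4,interpolation=cv2.INTER_CUBIC))
cv2.imwrite('pics/c11.png',np.hstack(out))
E
```

```text
[-2.32051578 15.89260401 -0.17712134] [ 6.0252086   1.00148951 -0.0219624 ] [3.13869628e+00 8.22316203e-04 3.10386431e+00]
t=41.5 F=[-1.9 15.8 -0.6] width=15.8mm grip=40.0 q=[ 0.17  0.38 -0.43 -0.   -0.76 -1.78]
turn [ 0.2  0.  -0.1] shift [0.04 0.09 0.08]
```

View pics/c11.png

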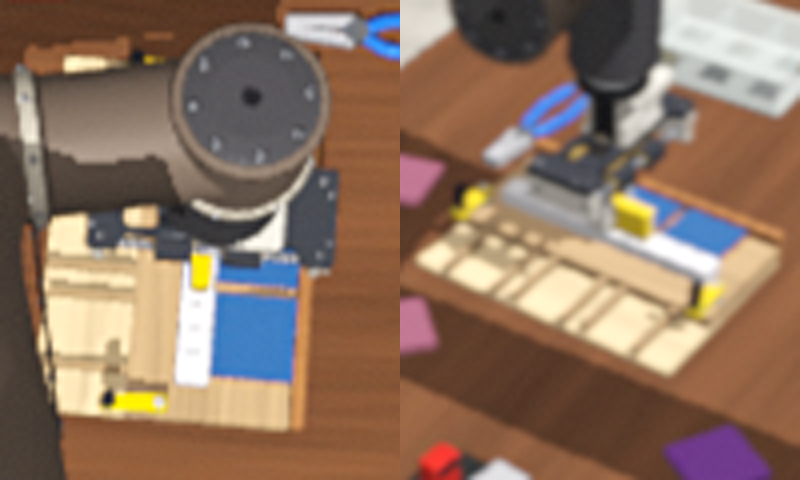

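The bar lies along both tiles' front edges, and the tiles are at the fence (top crop (255,335) and (257,272)). I'll measure squareness from the blue and white edges numerically.

```bash
cat > edges.py <<'E'
from plan import *
from scipy.ndimage import map_coordinates
def rk(W): c,s=np.cos(RK[2]),np.sin(RK[2]); d=W[:,:2]-RK[:2]; return np.c_[d@[c,s],d@[-s,c]]*1e3
f=last('top'); I=f['color'].astype(float)
B=I[...,0]-I[...,2]   # blue minus red
def prof(y,z,x0,x1,img):
    xs=np.arange(x0,x1,.5); W=np.array([rw(x,y,z) for x in xs]); u=proj(f,W)
    return xs,map_coordinates(img,[u[:,1],u[:,0]],order=1)
for y in (-108,-100,-92,-84,-76,-68,-60,-52,-30,-24,-18,-10,0,10,20,30):
    xs,v=prof(y,30,20,125,B); 
    if v.max()<20: continue
    h=(v.max()*.9+v.min()*0+ -30)/2; k=np.where(v>h)[0]
    print(y,'blue x from',xs[k[0]],'to',xs[k[-1]],'max',round(v.max()))
G=I[...,2]
for y in (-120,-110,-100,-90,-80,-70,-60,130,135,138):
    xs,v=prof(y,38,-20,60,I.min(2)); k=np.where(v>190)[0]
    if len(k): print(y,'white',xs[k[0]],xs[k[-1]])
E
python3 edges.py
```

```text
-108 blue x from 48.0 to 114.0 max 149
-100 blue x from 47.5 to 113.5 max 141
-92 blue x from 47.5 to 113.5 max 140
-84 blue x from 47.0 to 113.5 max 138
-76 blue x from 47.5 to 114.0 max 139
-68 blue x from 48.0 to 114.0 max 142
-60 blue x from 48.0 to 114.0 max 139
-52 blue x from 47.5 to 114.0 max 143
-30 blue x from 48.0 to 114.0 max 145
-24 blue x from 48.0 to 114.0 max 140
-18 blue x from 82.5 to 115.0 max 125
-120 white 19.0 46.5
-110 white 18.0 45.5
-100 white 18.0 46.0
-90 white 18.0 45.5
-80 white 19.0 45.5
-70 white 18.0 46.0
-60 white 18.0 46.5
```

>>> servo_tool:
  targets:
    - {"xyz": [0,0.15,0],"angular": [0,0,0],"claw": 1}
    - {"xyz": [0,0,0.1],"angular": [0,0,0],"claw": 1}
    - {"xyz": [0,0,0],"angular": [0,0,0],"claw": 1}

```text
t: 41.75
eef_pos: [0.5677, -0.0935, 0.0652]
ee_rot: [3.14, 0.001, 3.104]
force: [-1.4, 8.3, 0.1]
width: 0.0158
gripper_force: 40.0
```

```bash
python3 - <<'E'
from edges import *
def py(x,z,y0,y1):
    ys=np.arange(y0,y1,.5); u=proj(f,np.array([rw(x,y,z) for y in ys])); return ys,map_coordinates(I.min(2),[u[:,1],u[:,0]],order=1)
for x in(24,28,32,36,40):
    ys,v=py(x,38,-145,-100); k=np.where(v>(v.max()+v[:10].mean())/2)[0]; print(x,'bar end y',ys[k[0]],v.max(),v[:10].mean())
leg((rw(32,1.3,65.2),rot(-182.1)))
E
```

```text
-108 blue x from 48.0 to 114.0 max 149
-100 blue x from 47.5 to 113.5 max 141
-92 blue x from 47.5 to 113.5 max 140
-84 blue x from 47.0 to 113.5 max 138
-76 blue x from 47.5 to 114.0 max 139
-68 blue x from 48.0 to 114.0 max 142
-60 blue x from 48.0 to 114.0 max 139
-52 blue x from 47.5 to 114.0 max 143
-30 blue x from 48.0 to 114.0 max 145
-24 blue x from 48.0 to 114.0 max 140
-18 blue x from 82.5 to 115.0 max 125
-120 white 19.0 46.5
-110 white 18.0 45.5
-100 white 18.0 46.0
-90 white 18.0 45.5
-80 white 19.0 45.5
-70 white 18.0 46.0
-60 white 18.0 46.5
24 bar end y -124.5 255.00000000000006 137.17900824530207
28 bar end y -124.5 255.0 137.64773695231136
32 bar end y -125.0 255.0 133.47543933921713
36 bar end y -125.0 255.00000000000006 136.47157883205173
40 bar end y -125.0 255.0 135.9037057299535
t=41.8 F=[-1.4  8.3  0.1] width=15.8mm grip=40.0 q=[ 0.18  0.38 -0.43 -0.   -0.76 -1.78]
turn [ 0.1  0.  -0. ] shift [0.06 0.07 0.  ]
```

>>> servo_tool:
  targets:
    - {"xyz": [0,0.1,0.05],"angular": [0,0,0],"claw": 1}
    - {"xyz": [0,0,0],"angular": [0,0,0],"claw": 1}
    - {"xyz": [0,0,0],"angular": [0,0,0],"claw": 4}
    - {"xyz": [0,0,0],"angular": [0,0,0],"claw": 4}
    - {"xyz": [0,0,0],"angular": [0,0,0],"claw": 4}
    - {"xyz": [0,0,0],"angular": [0,0,0],"claw": 4}
    - {"xyz": [0,0,-1],"angular": [0,0,0],"claw": 4}
    - {"xyz": [0,0,-2],"angular": [0,0,0],"claw": 4}
    - {"xyz": [0,0,-2],"angular": [0,0,0],"claw": 4}
    - {"xyz": [0,0,-1],"angular": [0,0,0],"claw": 4}

```text
t: 42.75
eef_pos: [0.5685, -0.0935, 0.1267]
ee_rot: [3.141, 0.003, 3.104]
force: [-0.0, 0.7, 0.1]
width: 0.0398
gripper_force: 0.0
```

```bash
python3 - <<'E'
from plan import *
R=rot(-182.1)
leg((rw(-36,142,125),R),(rw(-36,142,66),R))
f=grab('top'); h=cv2.cvtColor(f['color'],cv2.COLOR_BGR2HSV)
m=((h[...,0]>22)&(h[...,0]<35)&(h[...,1]>190)&(h[...,2]>100)).astype(np.uint8)
k,l,st,ce=cv2.connectedComponentsWithStats(m); print([(st[i].tolist(),ce[i].round(1).tolist()) for i in range(1,k) if st[i,4]>15])
E
python3 edges.py
```

```text
t=42.8 F=[-0.   0.7  0.1] width=39.8mm grip=0.0 q=[ 0.18  0.3  -0.37  0.   -0.89 -1.78]
turn [ 0.   0.2 -0. ] shift [-13.93   6.87   0.17]
turn [0. 0. 0.] shift [ 0.  -0.   5.9]
[([348, 210, 4, 12, 39], [349.8, 215.7]), ([328, 248, 11, 5, 41], [333.6, 250.0])]
-108 blue x from 48.0 to 114.0 max 146
-100 blue x from 48.0 to 113.5 max 141
-92 blue x from 47.5 to 113.5 max 139
-84 blue x from 47.0 to 113.5 max 138
-76 blue x from 47.5 to 114.0 max 139
-68 blue x from 48.0 to 114.0 max 142
-60 blue x from 48.0 to 114.0 max 140
-52 blue x from 47.5 to 114.0 max 143
-30 blue x from 47.5 to 114.0 max 146
-24 blue x from 48.0 to 114.0 max 140
-18 blue x from 48.0 to 114.0 max 140
-10 blue x from 48.0 to 114.0 max 143
0 blue x from 22.5 to 115.5 max 35
10 blue x from 106.5 to 118.0 max 75
-120 white 19.0 46.5
-110 white 18.0 45.5
-100 white 18.0 46.0
-90 white 17.5 45.5
-80 white 19.0 45.5
-70 white 18.0 46.0
-60 white 18.0 46.0
```

>>> servo_tool:
  targets:
    - {"xyz": [-1.4,0.9,0],"angular": [0,0,0],"claw": 5}
    - {"xyz": [-2.5,1.2,0],"angular": [0,0,0],"claw": 5}
    - {"xyz": [-2.5,1.2,0],"angular": [0,0,0],"claw": 5}
    - {"xyz": [-2.5,1.2,0],"angular": [0,0,0],"claw": 5}
    - {"xyz": [-2.5,1.2,0],"angular": [0,0,0],"claw": 5}
    - {"xyz": [-2.5,1.2,0.2],"angular": [0,0,0],"claw": 5}
    - {"xyz": [0,0,0],"angular": [0,0,0],"claw": 5}
    - {"xyz": [0,0,2],"angular": [0,0,0],"claw": 5}
    - {"xyz": [0,0,2],"angular": [0,0,0],"claw": 5}
    - {"xyz": [0,0,1.9],"angular": [0,0,0],"claw": 5}
    - {"xyz": [0,0,0],"angular": [0,0,0],"claw": 1}
    - {"xyz": [0,0,0],"angular": [0,0,0],"claw": 1}
    - {"xyz": [0,0,0],"angular": [0,0,0],"claw": 1}
    - {"xyz": [0,0,0],"angular": [0,0,0],"claw": 1}
    - {"xyz": [0,0,0],"angular": [0,0,0],"claw": 1}
    - {"xyz": [0,0,0],"angular": [0,0,0],"claw": 1}
    - {"xyz": [0,0,0],"angular": [0,0,0],"claw": 1}
    - {"xyz": [0,0,0],"angular": [0,0,0],"claw": 1}
  force: 12

```text
t: 44.6
eef_pos: [0.7094, -0.0313, 0.064]
ee_rot: [-3.14, 0.001, 3.104]
force: [-0.0, -6.8, 7.5]
width: 0.0135
gripper_force: 13.5
```

```bash
python3 - <<'E'
from plan import *
leg((rw(-35,142,66),rot(-182.1)),(rw(7,100,66),rot(-182.1)))
E
```

```text
t=44.6 F=[-0.  -6.8  7.5] width=13.5mm grip=13.5 q=[ 0.23  0.56 -0.11  0.   -0.9  -1.84]
turn [-0.1  0.  -0. ] shift [-0.08  0.04 -0.2 ]
turn [0. 0. 0.] shift [ 4.2 -4.2 -0. ]
```

>>> servo_tool:
  targets:
    - {"xyz": [0,0,-0.3],"angular": [0,0,0],"claw": 1}
    - {"xyz": [0.5,-0.05,0],"angular": [0,0,0],"claw": 1}
    - {"xyz": [0.55,-0.1,0],"angular": [0,0,0],"claw": 1}
    - {"xyz": [0.5,-0.2,0],"angular": [0,0,0],"claw": 1}
    - {"xyz": [0.5,-0.25,0],"angular": [0,0,0],"claw": 1}
    - {"xyz": [0.45,-0.3,0],"angular": [0,0,0],"claw": 1}
    - {"xyz": [0.4,-0.35,0],"angular": [0,0,0],"claw": 1}
    - {"xyz": [0.35,-0.4,0],"angular": [0,0,0],"claw": 1}
    - {"xyz": [0.3,-0.45,0],"angular": [0,0,0],"claw": 1}
    - {"xyz": [0.25,-0.5,0],"angular": [0,0,0],"claw": 1}
    - {"xyz": [0.2,-0.5,0],"angular": [0,0,0],"claw": 1}
    - {"xyz": [0.1,-0.55,0],"angular": [0,0,0],"claw": 1}
    - {"xyz": [0.05,-0.55,0],"angular": [0,0,0],"claw": 1}
    - {"xyz": [0,0,0],"angular": [0,0,0],"claw": 1}
    - {"xyz": [0,0,0],"angular": [0,0,0],"claw": 1}

```text
t: 46.1
eef_pos: [0.6623, -0.0703, 0.0651]
ee_rot: [-3.141, -0.007, 3.103]
force: [-6.7, 2.2, -2.0]
width: 0.0141
gripper_force: 12.0
```

```bash
python3 - <<'E'
from plan import *
leg((rw(7,100,66),rot(-182.1)))
E
```

```text
t=46.1 F=[-6.7  2.2 -2. ] width=14.1mm grip=12.0 q=[ 0.19  0.5  -0.21 -0.   -0.86 -1.79]
turn [-0.  -0.4 -0.1] shift [-0.44 -0.09 -0.09]
```

>>> servo_tool:
  targets:
    - {"xyz": [-0.3,-0.15,0],"angular": [0,0,0],"claw": 1}
    - {"xyz": [0,0,0],"angular": [0,0,0],"claw": 1}
    - {"xyz": [0,0,0],"angular": [0,0,0],"claw": 3}
    - {"xyz": [0,0,0],"angular": [0,0,0],"claw": 3}
    - {"xyz": [0,0,0],"angular": [0,0,0],"claw": 3}
    - {"xyz": [0,0,-2],"angular": [0,0,0],"claw": 3}
    - {"xyz": [0,0,-3],"angular": [0,0,0],"claw": 3}
    - {"xyz": [0,0,-1.5],"angular": [0,0,0],"claw": 3}

```text
t: 46.9
eef_pos: [0.6703, -0.0718, 0.1341]
ee_rot: [-3.142, 0.003, 3.105]
force: [0.5, 0.5, 0.9]
width: 0.0303
gripper_force: 0.0
```

```bash
python3 - <<'E'
from plan import *
R=rot(-182.1)
leg((rw(-35,-142,130),R),(rw(-35,-142,67),R))
E
```

```text
t=46.9 F=[0.5 0.5 0.9] width=30.3mm grip=0.0 q=[ 0.18  0.44 -0.14  0.   -0.99 -1.79]
turn [-0.   0.2 -0. ] shift [24.56  4.23  0.41]
turn [0. 0. 0.] shift [ 0.  -0.   6.3]
```

>>> servo_tool:
  targets:
    - {"xyz": [1.5,0.2,0],"angular": [0,0,0],"claw": 5}
    - {"xyz": [2.5,0.4,0],"angular": [0,0,0],"claw": 5}
    - {"xyz": [2.5,0.4,0],"angular": [0,0,0],"claw": 5}
    - {"xyz": [2.5,0.4,0],"angular": [0,0,0],"claw": 5}
    - {"xyz": [2.5,0.4,0],"angular": [0,0,0],"claw": 5}
    - {"xyz": [2.5,0.4,0],"angular": [0,0,0],"claw": 5}
    - {"xyz": [2.5,0.5,0],"angular": [0,0,0],"claw": 5}
    - {"xyz": [2.5,0.5,0],"angular": [0,0,0],"claw": 5}
    - {"xyz": [2.5,0.5,0],"angular": [0,0,0],"claw": 5}
    - {"xyz": [3,0.5,0],"angular": [0,0,0],"claw": 5}
    - {"xyz": [0,0,0.4],"angular": [0,0,0],"claw": 5}
    - {"xyz": [0,0,0],"angular": [0,0,0],"claw": 5}

```text
t: 48.1
eef_pos: [0.4256, -0.0204, 0.1276]
ee_rot: [3.141, 0.001, 3.105]
force: [-0.3, -0.8, -0.3]
width: 0.0501
gripper_force: 0.0
```

```bash
python3 - <<'E'
from plan import *
R=rot(-182.1)
leg((rw(-35,-142,67),R))
E
```

```text
t=48.1 F=[-0.3 -0.8 -0.3] width=50.1mm grip=0.0 q=[ 0.42  0.07 -0.68  0.   -0.82 -2.03]
turn [0.  0.1 0. ] shift [-0.08 -0.01  6.06]
```

>>> servo_tool:
  targets:
    - {"xyz": [-0.1,0,2],"angular": [0,0,0],"claw": 5}
    - {"xyz": [0,0,2],"angular": [0,0,0],"claw": 5}
    - {"xyz": [0,0,2],"angular": [0,0,0],"claw": 5}
    - {"xyz": [0,0,0],"angular": [0,0,0],"claw": 1}
    - {"xyz": [0,0,0],"angular": [0,0,0],"claw": 1}
    - {"xyz": [0,0,0],"angular": [0,0,0],"claw": 1}
    - {"xyz": [0,0,0],"angular": [0,0,0],"claw": 1}
    - {"xyz": [0,0,0],"angular": [0,0,0],"claw": 1}
    - {"xyz": [0,0,0],"angular": [0,0,0],"claw": 1}
    - {"xyz": [0,0,0],"angular": [0,0,0],"claw": 1}
    - {"xyz": [0,0,0],"angular": [0,0,0],"claw": 1}

```text
t: 49.2
eef_pos: [0.4268, -0.0209, 0.0678]
ee_rot: [-3.141, 0.0, 3.104]
force: [-0.2, -3.8, 5.7]
width: 0.0137
gripper_force: 12.0
```

```bash
python3 - <<'E'
from plan import *
leg((rw(-35,-142,66),rot(-182.1)),(rw(7,-100,66),rot(-182.1)))
E
```

```text
t=49.2 F=[-0.2 -3.8  5.7] width=13.7mm grip=12.0 q=[ 0.42  0.17 -0.75  0.   -0.65 -2.03]
turn [-0.  0. -0.] shift [0.04 0.03 0.18]
turn [0. 0. 0.] shift [-4.2 -4.2 -0. ]
```

>>> servo_tool:
  targets:
    - {"xyz": [-0.5,-0.05,-0.1],"angular": [0,0,0],"claw": 1}
    - {"xyz": [-0.55,-0.1,0],"angular": [0,0,0],"claw": 1}
    - {"xyz": [-0.5,-0.2,0],"angular": [0,0,0],"claw": 1}
    - {"xyz": [-0.5,-0.25,0],"angular": [0,0,0],"claw": 1}
    - {"xyz": [-0.45,-0.3,0],"angular": [0,0,0],"claw": 1}
    - {"xyz": [-0.4,-0.35,0],"angular": [0,0,0],"claw": 1}
    - {"xyz": [-0.35,-0.4,0],"angular": [0,0,0],"claw": 1}
    - {"xyz": [-0.3,-0.45,0],"angular": [0,0,0],"claw": 1}
    - {"xyz": [-0.25,-0.5,0],"angular": [0,0,0],"claw": 1}
    - {"xyz": [-0.2,-0.5,0],"angular": [0,0,0],"claw": 1}
    - {"xyz": [-0.1,-0.55,0],"angular": [0,0,0],"claw": 1}
    - {"xyz": [-0.05,-0.55,0],"angular": [0,0,0],"claw": 1}
    - {"xyz": [0,0,0],"angular": [0,0,0],"claw": 1}
    - {"xyz": [0,0,0],"angular": [0,0,0],"claw": 1}

```text
t: 50.6
eef_pos: [0.4716, -0.063, 0.0695]
ee_rot: [3.14, 0.009, 3.105]
force: [9.7, 1.1, -3.6]
width: 0.0132
gripper_force: 12.0
```

```bash
python3 - <<'E'
from plan import *
leg((rw(7,-100,66),rot(-182.1)))
E
```

```text
t=50.6 F=[ 9.7  1.1 -3.6] width=13.2mm grip=12.0 q=[ 0.28  0.23 -0.65  0.   -0.68 -1.89]
turn [0.1 0.5 0. ] shift [ 0.47 -0.12  0.35]
```

>>> servo_tool:
  targets:
    - {"xyz": [0.3,-0.2,0],"angular": [0,0,0],"claw": 1}
    - {"xyz": [0,0,0],"angular": [0,0,0],"claw": 1}
    - {"xyz": [0,0,0],"angular": [0,0,0],"claw": 3}
    - {"xyz": [0,0,0],"angular": [0,0,0],"claw": 3}
    - {"xyz": [0,0,0],"angular": [0,0,0],"claw": 3}
    - {"xyz": [0,0,-2],"angular": [0,0,0],"claw": 3}
    - {"xyz": [0,0,-3],"angular": [0,0,0],"claw": 3}
    - {"xyz": [0,0,-4],"angular": [0,0,0],"claw": 3}
    - {"xyz": [0,0,-4],"angular": [0,0,0],"claw": 3}
    - {"xyz": [0,0,-3],"angular": [0,0,0],"claw": 3}
    - {"xyz": [0,-3,0],"angular": [0,0,0],"claw": 3}
    - {"xyz": [0,-4,0],"angular": [0,0,0],"claw": 3}
    - {"xyz": [0,-4,0],"angular": [0,0,0],"claw": 3}
    - {"xyz": [0,-4,0],"angular": [0,0,0],"claw": 3}
    - {"xyz": [0,-4,0],"angular": [0,0,0],"claw": 3}
    - {"xyz": [0,-4,0],"angular": [0,0,0],"claw": 3}
    - {"xyz": [0,-4,0],"angular": [0,0,0],"claw": 3}
    - {"xyz": [0,-4,0],"angular": [0,0,0],"claw": 3}
    - {"xyz": [0,-4,0],"angular": [0,0,0],"claw": 3}
    - {"xyz": [0,0,0],"angular": [0,0,0],"claw": 3}

```text
t: 52.6
eef_pos: [0.4493, -0.4195, 0.227]
ee_rot: [3.141, -0.002, 3.101]
force: [-1.3, 0.9, -0.1]
width: 0.0304
gripper_force: 0.0
```

```bash
python3 - <<'E'
from plan import *
f=grab('top'); g=grab('side'); leg()
a=cv2.resize(f['color'][150:270,185:390],None,fx=3.9,fy=3.9,interpolation=cv2.INTER_CUBIC)
cv2.imwrite('pics/c12.png',a)
h=cv2.cvtColor(f['color'],cv2.COLOR_BGR2HSV)
m=((h[...,0]>22)&(h[...,0]<35)&(h[...,1]>190)&(h[...,2]>100)).astype(np.uint8)
def rk(W): c,s=np.cos(RK[2]),np.sin(RK[2]); d=W[:,:2]-RK[:2]; return np.c_[d@[c,s],d@[-s,c]]*1e3
k,l,st,ce=cv2.connectedComponentsWithStats(m)
for i in range(1,k):
    if st[i,4]>12:
        v,u=np.where(l==i); P=rk(back(f,np.c_[u,v],.042)); e=np.linalg.eigh(np.cov(P.T))[1][:,1]
        print(st[i].tolist(),'rack centroid',P.mean(0).round(1),'axis deg from y',np.degrees(np.arctan2(e[0],e[1])).round(1))
E
python3 edges.py
```

```text
t=52.7 F=[-0.3  0.2 -0.5] width=30.0mm grip=0.0 q=[-0.43  0.27 -0.16 -0.   -1.14 -1.18]
[344, 167, 4, 8, 29] rack centroid [  7.3 126.1] axis deg from y -7.5
[348, 192, 6, 30, 106] rack centroid [33.1  6.7] axis deg from y 0.4
[338, 239, 4, 10, 37] rack centroid [   6.6 -120.6] axis deg from y -0.4
-108 blue x from 48.0 to 114.0 max 147
-100 blue x from 47.5 to 113.5 max 141
-92 blue x from 47.5 to 113.5 max 140
-84 blue x from 47.0 to 113.5 max 139
-76 blue x from 47.5 to 114.0 max 139
-68 blue x from 48.0 to 114.0 max 144
-60 blue x from 48.0 to 114.0 max 141
-52 blue x from 47.5 to 114.0 max 143
-30 blue x from 47.5 to 114.0 max 146
-24 blue x from 48.0 to 114.0 max 141
-18 blue x from 48.0 to 114.0 max 142
-10 blue x from 48.0 to 114.0 max 142
0 blue x from 47.0 to 114.0 max 141
10 blue x from 47.0 to 114.0 max 141
20 blue x from 48.0 to 113.5 max 137
30 blue x from 48.0 to 114.0 max 140
-120 white 18.5 46.5
-110 white 18.0 46.0
-100 white 18.0 46.0
-90 white 17.5 45.5
-80 white 18.5 45.5
-70 white 18.0 46.0
-60 white 18.0 46.5
```

View pics/c12.png

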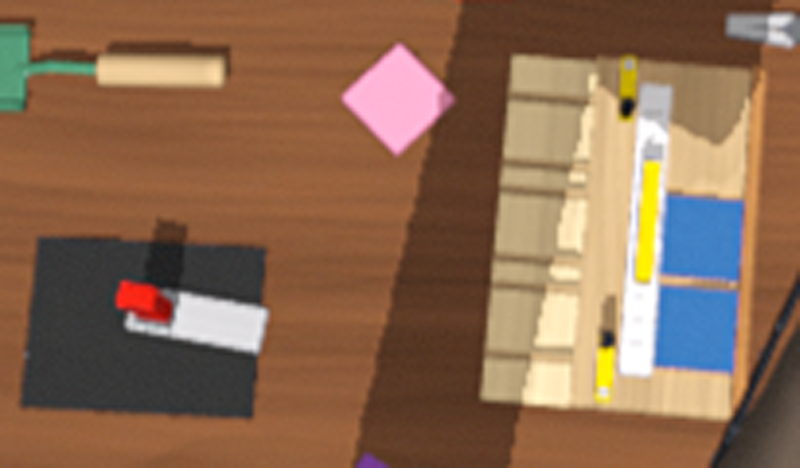

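The row, bar and buttons look right, with the posts at crop (627,105) and (607,338). But the flipper has been knocked aside on the mat: it is at crop (195,318), with its tip at (264,330). I'll measure its new pose and re-place it.

```bash
cat > flp.py <<'E'
from plan import *
f=last('top')
def flp(f):
    U=f['color'][205:265,185:262]; big=cv2.resize(U,None,fx=8,fy=8,interpolation=cv2.INTER_CUBIC)
    m=(big.min(2)>125).astype(np.uint8); k,l,st,ce=cv2.connectedComponentsWithStats(m)
    i=1+np.argmax(st[1:,4]); v,u=np.where(l==i)
    W=back(f,np.c_[(u+.5)/8-.5+185,(v+.5)/8-.5+205],.006)[:,:2]*1e3
    (c,sz,an)=cv2.minAreaRect(W.astype(np.float32)); B=cv2.boxPoints((c,sz,an))
    # long axis pointing to -y (tip)
    e=[B[1]-B[0],B[2]-B[1]]; d=max(e,key=np.linalg.norm); d=d/np.linalg.norm(d); d=d if d[1]<0 else -d
    n=np.array([-d[1],d[0]]); s=W@d; tipc=d*np.percentile(s,99.7)+n*(np.percentile(W@n,1)+np.percentile(W@n,99))/2
    print('rect',np.round(sz,1),'yaw',np.degrees(np.arctan2(d[1],d[0])).round(1),'tip',tipc.round(1),'handle',(tipc-93*d).round(1),'mid',(tipc-57.5*d).round(1))
    h=cv2.cvtColor(U,cv2.COLOR_BGR2HSV); r=((h[...,0]<5)|(h[...,0]>175))&(h[...,1]>180)&(h[...,2]>80); v,u=np.where(r); print('red mean at z.06',(back(f,[[u.mean()+185,v.mean()+205]],.06)[0]*1e3).round(1))
    return tipc/1e3,d
if __name__=='__main__':
    t,d=flp(f); yaw=np.degrees(np.arctan2(d[1],d[0])); h=np.append(t-.093*d,.0); R=rot(yaw)
    leg((h+[0,0,.16],R),(h+[0,0,.071],R))
    I=f['color'].astype(float).max(2)
    for nm,y in(('b',100),('a',-100)):
        u0=proj(f,[rw(7,y,56)])[0]; x,yy=int(u0[0]),int(u0[1]); w=I[yy-7:yy+8,x-6:x+7]; v,u=np.where(w<70); c=np.array([u.mean()+x-6,v.mean()+yy-7])
        print(nm,'expected',u0.round(1),'dark centroid',c.round(1),len(u))
E
python3 flp.py
```

```text
rect [119.4  41.1] yaw -97.7 tip [467.7 228.8] handle [480.1 321. ] mid [475.3 285.8]
red mean at z.06 [481.1 322.9  60. ]
t=52.7 F=[-0.3  0.2 -0.5] width=30.0mm grip=0.0 q=[-0.43  0.27 -0.16 -0.   -1.14 -1.18]
turn [  0.1  -0.  -84.6] shift [-73.49   6.79   6.72]
turn [0. 0. 0.] shift [ 0.  -0.   8.9]
b expected [345.  177.3] dark centroid [345.4 177.3] 7
a expected [340.4 237. ] dark centroid [340.4 236.3] 7
```

>>> servo_tool:
  targets:
    - {"xyz": [0,0,0],"angular": [0,0,-8.5],"claw": 6}
    - {"xyz": [0,0,0],"angular": [0,0,-8.5],"claw": 6}
    - {"xyz": [0,0,0],"angular": [0,0,-8.5],"claw": 6}
    - {"xyz": [0,0,0],"angular": [0,0,-8.5],"claw": 6}
    - {"xyz": [0,0,0],"angular": [0,0,-8.5],"claw": 6}
    - {"xyz": [0,0,0],"angular": [0,0,-8.5],"claw": 6}
    - {"xyz": [0,0,0],"angular": [0,0,-8.5],"claw": 6}
    - {"xyz": [0,0,0],"angular": [0,0,-8.5],"claw": 6}
    - {"xyz": [0,0,0],"angular": [0,0,-8.5],"claw": 6}
    - {"xyz": [0,0,0],"angular": [0,0,-8.1],"claw": 6}

```text
t: 53.7
eef_pos: [0.4504, -0.4145, 0.2285]
ee_rot: [3.142, 0.0, -1.695]
force: [-0.1, -0.0, -1.1]
width: 0.0598
gripper_force: 0.0
```

>>> servo_tool:
  targets:
    - {"xyz": [-2,0.2,0],"angular": [0,0,0],"claw": 6}
    - {"xyz": [-4,0.4,0],"angular": [0,0,0],"claw": 6}
    - {"xyz": [-4,0.4,0],"angular": [0,0,0],"claw": 6}
    - {"xyz": [-4,0.4,0],"angular": [0,0,0],"claw": 6}
    - {"xyz": [-4,0.4,0],"angular": [0,0,0],"claw": 6}
    - {"xyz": [-4,0.4,0],"angular": [0,0,0],"claw": 6}
    - {"xyz": [-4,0.4,0],"angular": [0,0,0],"claw": 6}
    - {"xyz": [-4,0.4,0],"angular": [0,0,0],"claw": 6}
    - {"xyz": [-4,0.4,0],"angular": [0,0,0],"claw": 6}
    - {"xyz": [-4,0.4,0],"angular": [0,0,0],"claw": 6}
    - {"xyz": [-4,0.4,0],"angular": [0,0,0],"claw": 6}
    - {"xyz": [-4,0.4,0],"angular": [0,0,0],"claw": 6}
    - {"xyz": [-4,0.4,0],"angular": [0,0,0],"claw": 6}
    - {"xyz": [-4,0.4,0],"angular": [0,0,0],"claw": 6}
    - {"xyz": [-4,0.4,1],"angular": [0,0,0],"claw": 6}
    - {"xyz": [-4,0.4,1],"angular": [0,0,0],"claw": 6}
    - {"xyz": [-4,0.4,1],"angular": [0,0,0],"claw": 6}
    - {"xyz": [-4,0.2,1],"angular": [0,0,0],"claw": 6}
    - {"xyz": [-3.5,0,1],"angular": [0,0,0],"claw": 6}
    - {"xyz": [0,0,0],"angular": [0,0,0],"claw": 6}

```text
t: 55.7
eef_pos: [0.4782, 0.3253, 0.1766]
ee_rot: [3.141, -0.001, -1.698]
force: [-0.1, -0.0, -0.5]
width: 0.0601
gripper_force: 0.0
```

```bash
python3 - <<'E'
from flp import *
leg((np.array([.4805,.323,.071]),rot(-97.7)))
flp(grab('top'))
E
```

```text
t=55.7 F=[-0.1 -0.  -0.5] width=60.1mm grip=0.0 q=[ 0.94  0.26 -0.3  -0.   -1.01 -1.06]
turn [ 0.1 -0.1  0.4] shift [ 0.2  -0.26 10.56]
rect [118.5  40.8] yaw -97.8 tip [467.6 228.9] handle [480.2 321. ] mid [475.4 285.9]
red mean at z.06 [479.3 317.4  60. ]
```

>>> servo_tool:
  targets:
    - {"xyz": [0.2,-0.25,2],"angular": [0,0,0.4],"claw": 6}
    - {"xyz": [0,0,2.5],"angular": [0,0,0],"claw": 6}
    - {"xyz": [0,0,2.5],"angular": [0,0,0],"claw": 6}
    - {"xyz": [0,0,2],"angular": [0,0,0],"claw": 6}
    - {"xyz": [0,0,1.4],"angular": [0,0,0],"claw": 6}
    - {"xyz": [0,0,0],"angular": [0,0,0],"claw": 6}
    - {"xyz": [0,0,0],"angular": [0,0,0],"claw": 1.5}
    - {"xyz": [0,0,0],"angular": [0,0,0],"claw": 1.5}
    - {"xyz": [0,0,0],"angular": [0,0,0],"claw": 1.5}
    - {"xyz": [0,0,0],"angular": [0,0,0],"claw": 1.5}
    - {"xyz": [0,0,0],"angular": [0,0,0],"claw": 1.5}
    - {"xyz": [0,0,0],"angular": [0,0,0],"claw": 1.5}
    - {"xyz": [0,0,0],"angular": [0,0,0],"claw": 1.5}
    - {"xyz": [0,0,0],"angular": [0,0,0],"claw": 1.5}
    - {"xyz": [0,0,0],"angular": [0,0,0],"claw": 1.5}
  force: 30

```text
t: 57.25
eef_pos: [0.4817, 0.3195, 0.0746]
ee_rot: [-3.141, 0.0, -1.709]
force: [-0.5, -0.4, 3.7]
width: 0.0203
gripper_force: 30.0
```

```bash
python3 - <<'E'
from plan import *
s=monitor.get_state(); p=s['eef_pos']; print(p)
R=rot(-90); h=np.array([.4671,.3318,0])-R.apply([.0355,0,0])
leg((h+[0,0,p[2]],R))
E
```

```text
[0.48173976 0.31948638 0.07460026]
t=57.2 F=[-0.5 -0.4  3.7] width=20.3mm grip=30.0 q=[ 0.92  0.37 -0.42  0.   -0.78 -1.06]
turn [-0.   0.  -7.9] shift [-4.78  1.46  0.  ]
```

>>> servo_tool:
  targets:
    - {"xyz": [0,0,-1],"angular": [0,0,0],"claw": 1.5}
    - {"xyz": [0,0,-1],"angular": [0,0,0],"claw": 1.5}
    - {"xyz": [0,0,0],"angular": [0,0,-4],"claw": 1.5}
    - {"xyz": [0,0,0],"angular": [0,0,-3.9],"claw": 1.5}
    - {"xyz": [-1,0.4,0],"angular": [0,0,0],"claw": 1.5}
    - {"xyz": [-1.5,0.4,0],"angular": [0,0,0],"claw": 1.5}
    - {"xyz": [-1.2,0.4,0],"angular": [0,0,0],"claw": 1.5}
    - {"xyz": [-0.75,0.25,0],"angular": [0,0,0],"claw": 1.5}
    - {"xyz": [0,0,0],"angular": [0,0,0],"claw": 1.5}
    - {"xyz": [0,0,0],"angular": [0,0,0],"claw": 1.5}

```text
t: 58.25
eef_pos: [0.4668, 0.3641, 0.0941]
ee_rot: [3.141, -0.0, -1.571]
force: [-0.2, -0.8, -1.2]
width: 0.0202
gripper_force: 30.0
```

```bash
python3 - <<'E'
from plan import *
R=rot(-90); h=np.array([.4671,.3318,0])-R.apply([.0355-.0033,0,0])
leg((h+[0,0,.0746],R))
E
```

```text
t=58.2 F=[-0.2 -0.8 -1.2] width=20.2mm grip=30.0 q=[ 0.99  0.37 -0.37 -0.   -0.84 -0.99]
turn [ 0. -0. -0.] shift [ 0.01 -0.03  1.95]
```

>>> servo_tool:
  targets:
    - {"xyz": [0,0,0.8],"angular": [0,0,0],"claw": 1.5}
    - {"xyz": [0,0,0.7],"angular": [0,0,0],"claw": 1.5}
    - {"xyz": [0,0,0.3],"angular": [0,0,0],"claw": 1.5}
    - {"xyz": [0,0,0.2],"angular": [0,0,0],"claw": 1.5}
    - {"xyz": [0,0,0],"angular": [0,0,0],"claw": 1.5}
    - {"xyz": [0,0,0],"angular": [0,0,0],"claw": 1.5}

```text
t: 58.85
eef_pos: [0.4671, 0.3632, 0.0746]
ee_rot: [3.141, -0.001, -1.572]
force: [-2.9, -2.1, 5.5]
width: 0.0196
gripper_force: 30.0
```

>>> servo_tool:
  targets:
    - {"xyz": [0,0,0],"angular": [0,0,0],"claw": 6}
    - {"xyz": [0,0,0],"angular": [0,0,0],"claw": 6}
    - {"xyz": [0,0,0],"angular": [0,0,0],"claw": 6}
    - {"xyz": [0,0,0],"angular": [0,0,0],"claw": 6}
    - {"xyz": [0,0,0],"angular": [0,0,0],"claw": 6}
    - {"xyz": [0,0,-2],"angular": [0,0,0],"claw": 6}
    - {"xyz": [0,0,-3],"angular": [0,0,0],"claw": 6}
    - {"xyz": [0,0,-4],"angular": [0,0,0],"claw": 6}
    - {"xyz": [0,0,-4],"angular": [0,0,0],"claw": 6}
    - {"xyz": [0,3,-2],"angular": [0,0,0],"claw": 6}
    - {"xyz": [-2,4,0],"angular": [0,0,0],"claw": 6}
    - {"xyz": [-3,4,0],"angular": [0,0,0],"claw": 6}
    - {"xyz": [-3,2,0],"angular": [0,0,0],"claw": 6}
    - {"xyz": [0,0,0],"angular": [0,0,0],"claw": 6}

```text
t: 60.25
eef_pos: [0.3351, 0.447, 0.2247]
ee_rot: [-3.141, 0.002, -1.568]
force: [0.1, -0.5, -0.5]
width: 0.0603
gripper_force: 0.0
```

```bash
python3 - <<'E'
from flp import *
leg(); f=grab('top'); g=grab('side'); flp(f)
U=lambda F:F
# mat outline: dark mask bounding rectangle
U=cv2.resize(f['color'][200:270,180:265],None,fx=8,fy=8,interpolation=cv2.INTER_CUBIC)
m=((U.max(2)<68)).astype(np.uint8); m=cv2.morphologyEx(m,cv2.MORPH_OPEN,np.ones((9,9)))
k,l,st,ce=cv2.connectedComponentsWithStats(m); i=1+np.argmax(st[1:,4]); v,u=np.where(l==i)
W=back(f,np.c_[(u+.5)/8-.5+180,(v+.5)/8-.5+200],.003)[:,:2]*1e3
print('mat',cv2.minAreaRect(W.astype(np.float32)), [np.percentile(W[:,j],[.3,99.7]).round(1) for j in(0,1)])
for F in (f,):
    h=cv2.cvtColor(F['color'],cv2.COLOR_BGR2HSV); mm=((h[...,0]>22)&(h[...,0]<35)&(h[...,1]>190)&(h[...,2]>100)).astype(np.uint8)
    k,l,st,ce=cv2.connectedComponentsWithStats(mm); print([(ce[i].round(1).tolist()) for i in range(1,k) if st[i,4]>12])
E
python3 edges.py | tail -12
```

```text
t=60.2 F=[ 0.1 -0.5 -0.5] width=60.3mm grip=0.0 q=[ 1.28  0.18 -0.28 -0.   -1.1  -1.28]
rect [ 40.7 119.4] yaw -89.9 tip [465.4 271.8] handle [465.2 364.8] mid [465.3 329.3]
red mean at z.06 [465.4 367.3  60. ]
mat ((468.5539245605469, 333.2050476074219), (199.60687255859375, 147.9803924560547), 89.9356689453125) [array([395.2, 540.5]), array([235. , 431.6])]
[[345.6, 171.0], [350.5, 206.3], [339.6, 243.8]]
-10 blue x from 48.0 to 114.0 max 142
0 blue x from 47.0 to 114.0 max 139
10 blue x from 47.0 to 114.0 max 138
20 blue x from 48.0 to 113.5 max 137
30 blue x from 48.0 to 114.0 max 140
-120 white 18.5 46.5
-110 white 18.0 46.0
-100 white 18.0 46.0
-90 white 17.5 45.5
-80 white 19.0 45.5
-70 white 18.0 46.0
-60 white 18.0 46.0
```

```bash
python3 -c "
from station import order
print(order.job_done())"
```

```text
the job is handed in; nothing more can be done
None
```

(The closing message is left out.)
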